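Stow the ink mixing cups in the latched cup store

TASK

Open the cup store by pushing the screwdriver down through the access hole of its catch box until the tray springs out, then stack every white mixing cup that stands about, mouth down, over the boss on the tray and over one another so that each sits fully home. Shut the tray until it catches and stays shut by itself, and have the screwdriver back in its wooden stand at the end. Leave the small wash bottle and the ink pot where they stand.

Things in the scene. Friction and masses are not known exactly. Their poses are not given: they have to be found in the camera images.
- hole (a point): mouth of the access hole, 12 mm wide, in the top (50 mm above the bench) of the low grey catch box on the store's side. z up; the tray comes out towards this frame's -x. A 17 mm steel pad lies hidden 20 mm below the mouth; pushing it down 10 mm or more (2 to 6 N) frees the tray. The box reaches 50 mm from the hole along x, 20 mm to -y, 30 mm to +y
- catch (a joint): how far the hidden spring catch is pushed down, m: 0 at rest, 0.013 at its stop; it springs back, and the tray's lug rides over it when the tray is pushed home
- tray (a joint): how far the tray is out, m: about 0 shut and caught, 0.125 fully out. Freed, it glides out by itself in a second or two; a spring of 1.5 N (out) to 4 N (shut) keeps it out. To shut it, push its front plate in (up to 12 N) until the catch snaps behind its lug, at about -0.002 (stop at -0.005)
- seat (a point): centre of the stack place on the tray's floor, 12.5 mm above the bench; moves with the tray; axes as the hole's. A white tapered boss 13 mm high, 51 mm wide at its foot, stands here; the first cup drops over it until its rim rests on the floor. It is 75 mm in front of the housing with the tray out, 50 mm inside with it shut
- mouth (a point): middle of the lower edge of the housing's open front, on the bench; axes as the hole's. The grey housing reaches from here 110 mm to +x, 50 mm to either side and 182 mm up; its opening is 88 mm wide and about 163 mm high above the tray's floor
- handle (a point): middle of the outer face of the tray's upright front plate, 41 mm above the bench, 95 mm in front (-x) of the stack place; the plate is 74 mm wide, 8 mm thick and reaches up to 55 mm above the bench. Axes as the hole's
- stand_top (a point): mouth of the 10 mm hole in the top of the screwdriver's wooden stand, a fixed block 56 x 56 x 66 mm high; the hole goes down to the bench. z up
- driver_handle (a point): middle of the screwdriver's handle, on its axis: red, fluted, 25 mm in diameter, 85 mm long; steel shaft 6 mm in diameter; 185 mm in all, 55 to 95 g. It stands tip down in the stand, leaning a little, the handle's lower end about 100 mm above the bench. The y axis points along the shaft to the tip
- driver_tip (a point): tip of the screwdriver, 142 mm from the middle of the handle along y
- bottle_small: small white wash bottle 128 mm high, 70 mm long with its spout; origin under its centre; a bystander
- jar: white ink pot 54 mm wide and 55 mm high; origin under its centre; a bystander
- foot0 (a point): centre of the foot of white mixing cup 1 of at most 5 (None if absent), on its axis, 51 mm above the rim; z up. It stands mouth down: a hollow cone 64 mm wide at the rim, 41 mm at 42 mm up, then a solid round foot 31 mm in diameter, 18 mm high, on top; 60 mm high in all, wall 3 mm, 50 to 85 g. A cup over another rests 21 mm higher than it, with 2 to 3 mm of play all round
- foot1 (a point): centre of the foot of white mixing cup 2 of at most 5 (None if absent), on its axis, 51 mm above the rim; z up. It stands mouth down: a hollow cone 64 mm wide at the rim, 41 mm at 42 mm up, then a solid round foot 31 mm in diameter, 18 mm high, on top; 60 mm high in all, wall 3 mm, 50 to 85 g. A cup over another rests 21 mm higher than it, with 2 to 3 mm of play all round
- foot2 (a point): centre of the foot of white mixing cup 3 of at most 5 (None if absent), on its axis, 51 mm above the rim; z up. It stands mouth down: a hollow cone 64 mm wide at the rim, 41 mm at 42 mm up, then a solid round foot 31 mm in diameter, 18 mm high, on top; 60 mm high in all, wall 3 mm, 50 to 85 g. A cup over another rests 21 mm higher than it, with 2 to 3 mm of play all round
- foot3 (a point): centre of the foot of white mixing cup 4 of at most 5 (None if absent), on its axis, 51 mm above the rim; z up. It stands mouth down: a hollow cone 64 mm wide at the rim, 41 mm at 42 mm up, then a solid round foot 31 mm in diameter, 18 mm high, on top; 60 mm high in all, wall 3 mm, 50 to 85 g. A cup over another rests 21 mm higher than it, with 2 to 3 mm of play all round
- foot4 (a point): centre of the foot of white mixing cup 5 of at most 5 (None if absent), on its axis, 51 mm above the rim; z up. It stands mouth down: a hollow cone 64 mm wide at the rim, 41 mm at 42 mm up, then a solid round foot 31 mm in diameter, 18 mm high, on top; 60 mm high in all, wall 3 mm, 50 to 85 g. A cup over another rests 21 mm higher than it, with 2 to 3 mm of play all round
- cup0: the same cup 1; this point is the centre of its rim, at its underside
- cup1: the same cup 2; this point is the centre of its rim, at its underside
- cup2: the same cup 3; this point is the centre of its rim, at its underside
- cup3: the same cup 4; this point is the centre of its rim, at its underside
- cup4: the same cup 5; this point is the centre of its rim, at its underside
Mind the look-alikes: they are no part of the job. Leave any black or green look-alike of the part that bears stand_top alone.

How it is judged:
By the outcome, as a careful person would: the job done as asked, in the order asked, and still so for the second after the job is handed in, with the robot touching nothing.
Of cup0, cup1, cup2, cup3, cup4 only 3 to 5 are there at a start; the rules pass over those that are not, and their reading is None.
At some moment in a run one of cup0, cup1, cup2, cup3, cup4 may be knocked a few centimetres aside while the robot is not near it.
It also fails if it takes over 208 s, if anything falls off the work surface, if the arm or the gripper's body presses on something with over 40 N, if the wrist force passes 120 N, or if a joint passes its speed limit or range.

ROBOT

A 7-joint arm with a two-finger parallel gripper is mounted at the origin on a cart in front of the work surface, level with it; the furniture and walls round the work are solid. World frame = base frame: x ahead of the robot, y to its left, z up, the work surface at z = 0. Lengths are in mm, angles in rad, forces in N, time in s.
With the tool pointing down it reaches from about 400 to 850 mm from the base axis. Payload 4.5 kg.
Tool frame: the origin (TCP) lies at the centre of the arm's flange, where the gripper is bolted on; the fingertips stand 173 mm ahead of it and the grasp point (between the pads) lies 155 mm ahead of it; z points along the fingers, y is the line along which they close (so a half turn about z gives the same grasp; the last joint's range is limited). The gripper opens to 85 mm and grips with 20 to 120 N. Pads are 22 mm wide; open, the fingers measure 114 mm over their backs; the gripper's body (76 mm by 85 mm) begins 54 mm behind the grasp point. The pads swing forward as they close: fully open they stand 13 mm farther back than shut.
Start: joints at [1.269, 0.689, -0.195, 1.565, 0.157, 0.902, -0.215], TCP at [205.976, -590.095, 404.717] pointing down, gripper open.
Joint ranges: [-3.01, 3.01], [-0.46, 2.08], [-1.47, 1.51], [0.13, 2.56], [-1, 4.14], [0.04, 2.09], [-2.66, 2.66]. Speed limits (rad/s): [2.57, 2.57, 3.14, 3.14, 3.14, 3.14, 3.14].

INTERFACE

Orientations are given as [roll, pitch, yaw] about the fixed x, y, z axes, in that order (R = Rz(yaw) Ry(pitch) Rx(roll)).
In Python, from rig import * gives the robot as it stands.
- The arm moves only by the shell command python3 -m handwheel 'ROWS' [OPENING]. ROWS is JSON, one flat list of numbers, 4 for each row, row after row: the shift along the tool's x, y, z as a fraction of full scale, then the turn about the tool's z as a fraction of full scale. In form: [x, y, z, turn, x, y, z, turn, ...]. A call has 1 to 12 rows; each row shifts and turns the commanded pose from where the row before left it, along the tool's axes as they then stand; what a row does not reach is not made up. Full scale, the value 1, is 0.02 m for a shift and 4 degrees for a turn. A row lasts 1/12 s, in which the tool goes at most 41.7 mm and 7.16 degrees, less where a joint would pass 70% of its speed; a pose out of reach is approached as far as the arm can. A call with a number of a shift or a turn outside -1 to 1 is refused whole. A call with a gripper value outside its range is refused whole. OPENING is the gripper's target within -1 to 1 (fully open at 1, half-way at 0, shut at -1), set as the call begins (- or left out, the last holds). The fingers move at their own pace and stop on an object; the grip force is fixed at half the most. Time passes only in rows, so rows that do not move let the fingers close. It gives the time, the measured TCP pose, the force, the opening and the grip force at its end, in the units of the state.
- sense(): the state, without advancing time (a new reading comes with each control period).
- read_camera(name): name is "side" or "top"; returns a dict with "image" (400x640x3 uint8, red, green, blue), "fx", "fy", "cx", "cy" (pixels), "view" (4x4, takes a point from world to camera coordinates). Camera axes: x right, y up, looking along -z (the intrinsics and any distortion apply to the point x, -y, -z); pixel columns grow to the right and rows downward; lengths in mm; the calibration is good to about 2 mm. A picture is of the moment at which its call begins. There is no depth.
- job_done(): hands the job in; it is judged then, once.
The state is a dict: "time_s": time; "q": joint angles; "joint_velocities": joint speeds; "joint_torque": joint torques, N m; "position": TCP position; "eef_rot": TCP orientation; "force": force on the tool from outside, world axes, zero at the start; "torque": the same for the moment, N m; "gripper_width": opening from 0.0 (shut) to 1.0 (fully open); "finger_force": force on a finger pad.
Only numpy, scipy, OpenCV 4.12 (cv2) and the standard library are available. Lean on these libraries where they do the work, as an engineer would, in place of code of your own. Each camera call takes 0.05 s, during which the arm holds its last target. There are 200 camera calls.

## Working session

There is one attempt and no reset: what is moved stays moved. The work goes in short steps, Python scripts to look and compute and a shell command to move; the robot and the scene stay as the last step left them, time stands still between calls to the robot, and variables do not carry over. Pictures are saved under pics/ and viewed, at most 14 in all, crops included, and the job is handed in when it is done.

```bash
ls; mkdir -p pics; python3 - <<'E'
from rig import *
import cv2,json
s=sense();print({k:(v if not hasattr(v,'tolist') else v.tolist()) for k,v in s.items()})
for n in ("side","top"):
    r=read_camera(n);cv2.imwrite(f"pics/{n}0.png",r["image"][:,:,::-1]);print(n,{k:r[k] for k in r if k!="image"})
E
```

```text
pics
{'time_s': 0.0, 'q': [1.2688038254936622, 0.6900401413037152, -0.19451320983503523, 1.5663819012968836, 0.15730509067108733, 0.9024692563175246, -0.21508412574348731], 'joint_velocities': [-0.00011867399647965429, -0.0006480171187074711, 0.0017126539201818972, 0.0006975190397717067, 0.0004882271282166693, -0.0001863398347267325, -0.00017855062511644784], 'joint_torque': [-0.0007835589713067748, -53.96120309829712, -1.2664606422185898, -15.854322910308838, 0.00919103273190558, 0.009447075426578522, 1.1006511329014756e-05], 'position': [205.8110596919436, -589.785506325306, 403.83857040564357], 'eef_rot': [-3.1396913671448132, 0.00013442451327394522, 0.3359001287757335], 'force': [-0.18338297665980002, -0.1757138399234845, 0.3880941010457848], 'torque': [-0.08704937529843972, 0.004924080432062154, -0.03195159845018432], 'finger_force': 0.0, 'gripper_width': 1.0008174672199663}
side {'fx': 466.58609465487956, 'fy': 466.58609465487956, 'cx': 315.6639543734474, 'cy': 207.86009855786548, 'view': array([[-9.82756416e-01, -1.83484594e-01,  2.28742366e-02,
         5.22939936e+02],
       [ 1.18011759e-01, -5.27169936e-01,  8.41525450e-01,
        -1.78067074e+02],
       [-1.42348345e-01,  8.29713965e-01,  5.39732976e-01,
        -1.27030610e+03],
       [ 0.00000000e+00,  0.00000000e+00,  0.00000000e+00,
         1.00000000e+00]])}
top {'fx': 427.5885757481577, 'fy': 427.5885757481577, 'cx': 319.41287205180987, 'cy': 202.95695582393296, 'view': array([[ 2.33018147e-02, -9.99527020e-01, -2.00689426e-02,
        -6.26996321e+00],
       [ 9.89999182e-01,  2.02765768e-02,  1.39608310e-01,
        -5.30877621e+02],
       [-1.39135348e-01, -2.31213637e-02,  9.90003413e-01,
        -1.33310385e+03],
       [ 0.00000000e+00,  0.00000000e+00,  0.00000000e+00,
         1.00000000e+00]])}
```

View pics/side0.png

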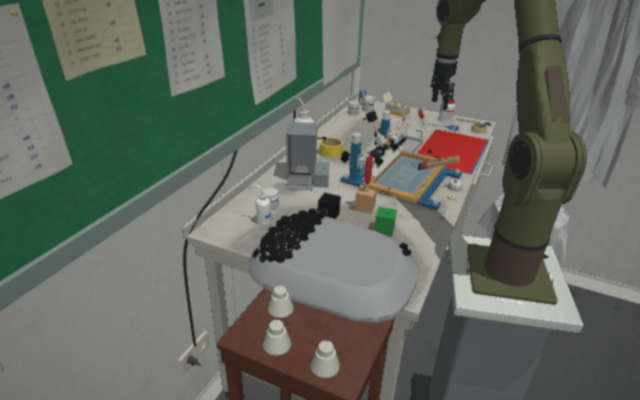

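View pics/top0.png

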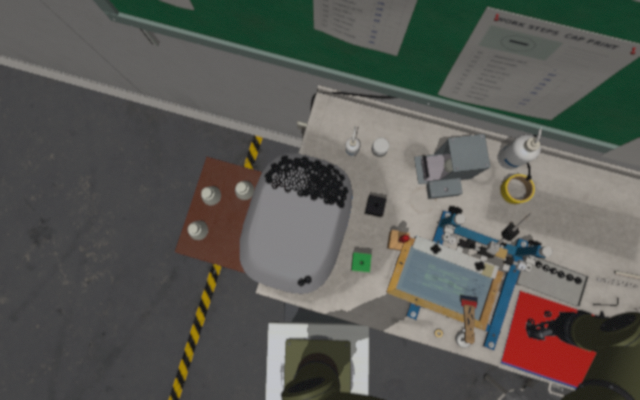

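The side view shows three cups on a brown stool at about (280,302), (277,337) and (325,358). The stand is at (366,198) with the red screwdriver, next to black (329,206) and green (386,221) look-alikes. The store is at (300,150). I'll enlarge both views next.

```bash
cat > h.py <<'E'
from rig import *
import cv2,numpy as np
def ray(r,u,v):
    V=r["view"];R=V[:3,:3];c=-R.T@V[:3,3]
    d=R.T@np.array([(u-r["cx"])/r["fx"],-(v-r["cy"])/r["fy"],-1.]);return c,d/np.linalg.norm(d)
def plane(r,u,v,z):
    c,d=ray(r,u,v);return c+d*(z-c[2])/d[2]
def tri(r1,p1,r2,p2):
    c1,d1=ray(r1,*p1);c2,d2=ray(r2,*p2)
    s=np.linalg.lstsq(np.c_[d1,-d2],c2-c1,rcond=None)[0]
    a=c1+s[0]*d1;b=c2+s[1]*d2;return (a+b)/2,np.linalg.norm(a-b)
def proj(r,p):
    q=r["view"][:3,:3]@np.array(p,float)+r["view"][:3,3];return np.array([r["cx"]+r["fx"]*q[0]/-q[2],r["cy"]-r["fy"]*q[1]/-q[2]])
def crop(r,x0,y0,x1,y1,k,name):
    cv2.imwrite("pics/"+name,cv2.resize(r["image"][y0:y1,x0:x1,::-1],None,fx=k,fy=k,interpolation=cv2.INTER_CUBIC))
E
python3 - <<'E'
from h import *
np.set_printoptions(precision=1,suppress=True)
S=read_camera("side");T=read_camera("top")
import pickle;pickle.dump((S,T),open("im0.pkl","wb"))
print(ray(S,0,0)[0],ray(T,0,0)[0])
crop(S,225,90,425,240,4,"s1.png");crop(T,335,115,535,265,4,"t1.png")
E
```

```text
[ 354.1 1056.1  823.5] [ 340.2  -26.3 1393.8]
```

View pics/s1.png

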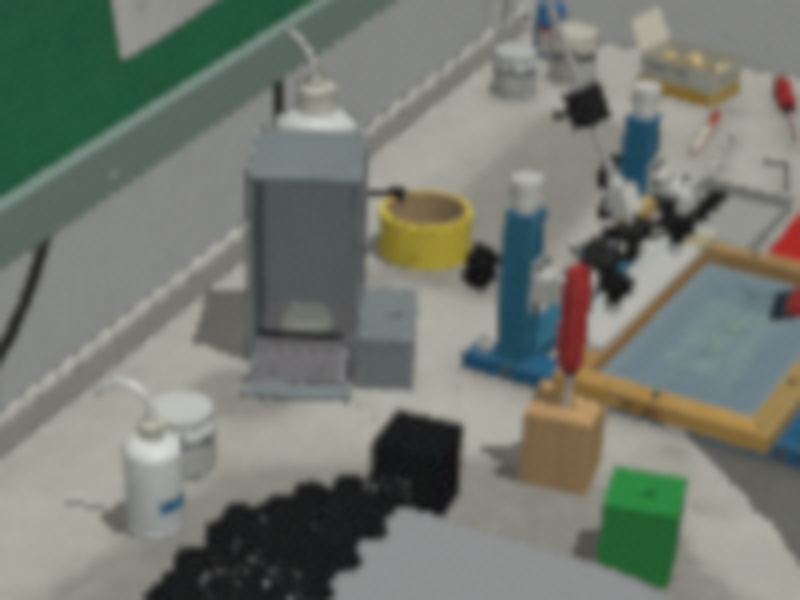

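View pics/t1.png

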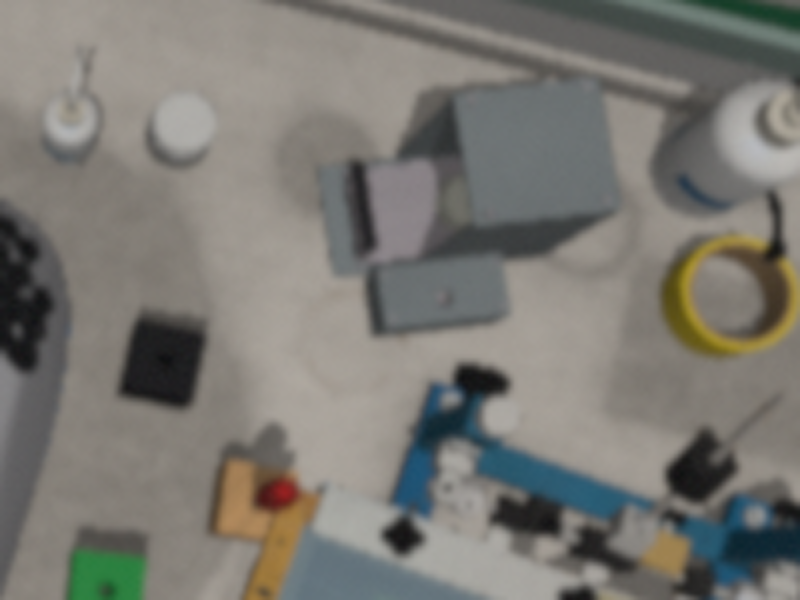

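The hole is at crop (390,305) in the side view and (447,296) in the top view. The wooden stand with the red driver is at side crop (565,440) and top crop (245,500). It is the stand meant, because the black and green blocks are empty. Next I'll look for cups elsewhere and measure.

```bash
python3 - <<'E'
from h import *
import pickle
np.set_printoptions(precision=1,suppress=True)
S,T=pickle.load(open("im0.pkl","rb"))
sc=lambda x,y:(x/4+225,y/4+90)
tc=lambda x,y:(x/4+335,y/4+115)
print("hole",plane(S,*sc(389,305),50),plane(T,*tc(447,296),50))
print("housing top T",[plane(T,*tc(*p),182) for p in [(455,95),(600,82),(617,210),(470,228)]])
print("box top T",[plane(T,*tc(*p),50) for p in [(378,265),(500,254),(508,313),(380,335)]])
print("plate",[plane(T,*tc(*p),55) for p in [(318,165),(335,275)]])
print("stand S",plane(S,*sc(568,404),66),[plane(S,*sc(*p),66) for p in [(524,405),(545,382),(605,400),(590,430)]])
print("stand T",[plane(T,*tc(*p),66) for p in [(228,460),(215,532),(262,540)]])
print("driver top",tri(S,sc(578,266),T,tc(280,490)))
def red(r,box):
    x0,y0,x1,y1=box;i=r["image"][y0:y1,x0:x1].astype(int);m=(i[...,0]>90)&(i[...,1]<70)&(i[...,2]<80)
    y,x=np.nonzero(m);c=np.c_[x+x0,y+y0];w=np.linalg.svd(c-c.mean(0),full_matrices=0)[2][0];return c.mean(0),w,len(c),c.min(0),c.max(0)
print(red(S,(360,150,378,190)),red(T,(395,230,415,248)))
for a in [(280,289),(276,323),(325,345)]:
    for b in [(244,187),(210,193),(196,229)]:
        p,e=tri(S,a,T,b)
        if e<25: print("cup",a,b,p,e)
a=cv2.resize(S["image"][275:385,225:385,::-1],(512,352),interpolation=2)
b=cv2.resize(T["image"][150:260,170:290,::-1],(384,352),interpolation=2)
c=cv2.resize(S["image"][85:195,340:500,::-1],(384,264),interpolation=2)
d=cv2.resize(T["image"][280:370,400:500,::-1],(293,264),interpolation=2)
im=np.zeros((600,800,3),np.uint8);im[:320,:465]=cv2.resize(a,(465,320));im[:320,465:]=cv2.resize(b,(335,320));im[325:589,:384]=c;im[325:589,400:693]=d
cv2.imwrite("pics/c1.png",im)
E
```

```text
hole [ 585.7 -408.7   50. ] [ 582.  -397.5   50. ]
housing top T [array([ 706.6, -369.5,  182. ]), array([ 718.2, -474.3,  182. ]), array([ 623.4, -483.6,  182. ]), array([ 608.2, -378.4,  182. ])]
box top T [array([ 606. , -343.5,   50. ]), array([ 616.7, -440. ,   50. ]), array([ 569.3, -445.2,   50. ]), array([ 549.7, -344.3,   50. ])]
plate [array([ 685.4, -295.6,   55. ]), array([ 596.3, -308.3,   55. ])]
stand S [ 411.6 -242.7   66. ] [array([ 446. , -233.3,   66. ]), array([ 433.3, -273.9,   66. ]), array([ 383. , -255.7,   66. ]), array([ 391. , -206.5,   66. ])]
stand T [array([ 446.8, -222.2,   66. ]), array([ 391.1, -212.2,   66. ]), array([ 385.8, -248.2,   66. ])]
driver top (array([ 415.3, -240.2,  189.7]), np.float64(2.739488795800181))
(array([368., 169.]), array([-0.1,  1. ]), 148, array([365, 156]), array([372, 182])) (array([405., 238.]), array([-0.5,  0.9]), 46, array([399, 234]), array([409, 242]))
cup (280, 289) (244, 187) [574.6 246.8  54.7] 0.6555932146181543
cup (280, 289) (210, 193) [545.7 332.5 135.6] 10.404578255158478
cup (276, 323) (244, 187) [586.6 265.9 -41.6] 10.300036119848507
cup (276, 323) (210, 193) [554.6 354.8  55.2] 2.551371322615953
cup (325, 345) (196, 229) [438.9 392.6  54.2] 2.6234439362016673
```

View pics/c1.png

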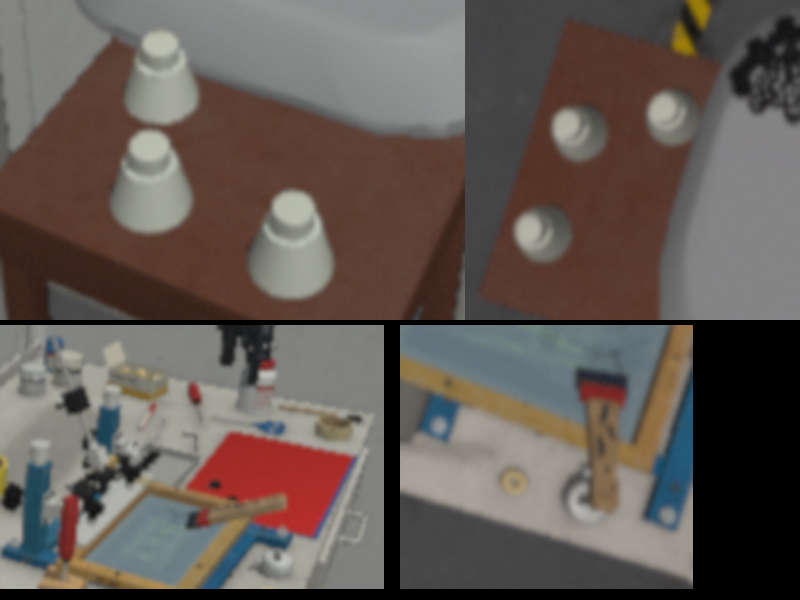

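Three cups, all on the stool, with foot tops at z≈60, so the stool is level with the bench. The fourth white thing, at top (464,340), is a paste pot with a brush, not a cup. I'll measure the clearances and refine the hole.

```bash
python3 - <<'E'
from h import *
import pickle
np.set_printoptions(precision=1,suppress=True)
S,T=pickle.load(open("im0.pkl","rb"))
sc=lambda x,y:(x/4+225,y/4+90)
tc=lambda x,y:(x/4+335,y/4+115)
print("post",tri(S,sc(528,180),T,tc(498,412)))
print("driver mid S",plane(S,368.4,169,143), "top T", plane(T,404.7,237.5,180))
print("black strip",[plane(T,*tc(*p),55) for p in [(352,163),(372,253)]],"lip z0",[plane(T,*tc(*p),5) for p in [(318,165),(335,275)]])
print("side plate top corners",[plane(S,*sc(*p),55) for p in [(258,335),(350,340)]],"bottom",[plane(S,*sc(*p),0) for p in [(245,395),(350,398)]])
for r,c in ((S,(322.3,166.3)),(T,(446.8,189))):
    g=cv2.cvtColor(r["image"],cv2.COLOR_RGB2GRAY);x,y=map(int,c);print(g[y-4:y+5,x-5:x+6])
# sack crest in side view / extents in top
print("sack T z150",plane(T,350,215,150),plane(T,243,240,150),"S",plane(S,330,215,150),plane(S,300,315,20))
E
```

```text
post (array([ 472. , -393.2,  189.4]), np.float64(5.647568953243543))
driver mid S [ 414. -247.  143.] top T [ 417.3 -241.1  180. ]
black strip [array([ 687.5, -322.6,   55. ]), array([ 614.6, -337.7,   55. ])] lip z0 [array([ 698.3, -305.6,    5. ]), array([ 605.8, -318.8,    5. ])]
side plate top corners [array([ 684.4, -319. ,   55. ]), array([ 605.7, -328. ,   55. ])] bottom [array([ 694. , -308.7,    0. ]), array([ 603.8, -323.9,    0. ])]
[[130 131 130 130 130 131 134 135 134 134 136]
 [125 125 124 124 125 126 126 127 126 123 127]
 [124 124 123 124 125 125 124 124 124 124 125]
 [123 124 124 124 125 124 125 123 124 122 125]
 [123 122 123 123 124 125 124 125 123 124 123]
 [122 123 124 124 123 124 121 119 120 122 123]
 [121 122 123 122 118 115 111 110 115 121 123]
 [122 122 123 122 119 116 114 113 117 121 123]
 [121 122 122 122 121 120 121 121 122 124 124]]
[[110 110 110 111 111 112 111 111 111 112 111]
 [111 110 110 111 110 109 109 110 112 112 113]
 [110 110 110 111 111 107 104 107 111 111 112]
 [112 111 112 115 115 105 100 104 110 112 112]
 [112 112 112 116 114 103  95 102 110 111 111]
 [111 111 111 110 107  98  95 102 109 112 112]
 [112 112 110 108 103 100 100 107 112 113 113]
 [111 112 111 109 108 106 107 110 112 113 112]
 [111 112 111 111 111 110 110 110 109 108 109]]
sack T z150 [481.3 -87.5 150. ] [401.5 222.8 150. ] S [488.8  46.5 150. ] [516.5 286.8  20. ]
```

```bash
python3 -m handwheel '[0,0,-1,1, 0,0,-1,1, 0,0,-1,1, 0,0,0,0.1]' 1
```

```text
time_s: 0.53
position: [206.5, -591.0, 468.7]
eef_rot: [3.134, -0.002, 0.117]
force: [0.5, -0.7, -0.3]
gripper_width: 0.999
finger_force: 0.0
```

```bash
cat >> h.py <<'E'
def go(x,y,z=None,yaw=None):
    "shift to TCP goal in row units (20 mm, 4 deg) along present tool axes"
    s=sense();p=s["position"];w=s["eef_rot"][2];d=np.array([x-p[0],y-p[1]])
    print("pos",np.round(p,1),"rpy",np.round(s["eef_rot"],3),"t",round(s["time_s"],1),"units x %.2f y %.2f z %.2f"%((d@[np.cos(w),np.sin(w)])/20,(d@[np.sin(w),-np.cos(w)])/20,0 if z is None else (p[2]-z)/20),"turn",None if yaw is None else round(np.degrees(w-yaw)/4,2))
E
python3 -m handwheel '[0.77,-1,0,0,0.77,-1,0,0,0.77,-1,0,0,0.77,-1,0,0,0.77,-1,0,0,0.77,-1,0,0,0.77,-1,0,0,0.77,-1,0,0,0.77,-1,0,0,0.77,-1,0,0,0.77,-1,0,0,0.77,-1,0,0]'
python3 -m handwheel '[0.77,-1,0,0,0.77,-1,0,0,0.77,-1,0,0,0.77,-1,0,0,0,0,0.8,0,0,0,0,0,0,0,0,0,0,0,0,0]'
python3 -c "
from h import *
go(414,-242,305,0.125)
r=read_camera('side');t=read_camera('top')
im=np.hstack([cv2.resize(r['image'][90:240,300:450],(400,400)),cv2.resize(t['image'][165:315,340:490],(400,400))])
cv2.imwrite('pics/g1.png',im[:,:,::-1])"
```

```text
time_s: 1.53
position: [361.2, -328.5, 464.2]
eef_rot: [-3.141, 0.001, 0.12]
force: [1.2, 0.1, -0.2]
gripper_width: 0.999
finger_force: 0.0
time_s: 2.2
position: [412.0, -243.8, 448.7]
eef_rot: [3.141, 0.001, 0.118]
force: [-0.4, -0.3, 0.5]
gripper_width: 1.0
finger_force: 0.0
pos [ 412.  -243.8  448.7] rpy [3.141e+00 1.000e-03 1.180e-01] t 2.2 units x 0.11 y -0.08 z 7.19 turn -0.1
```

View pics/g1.png

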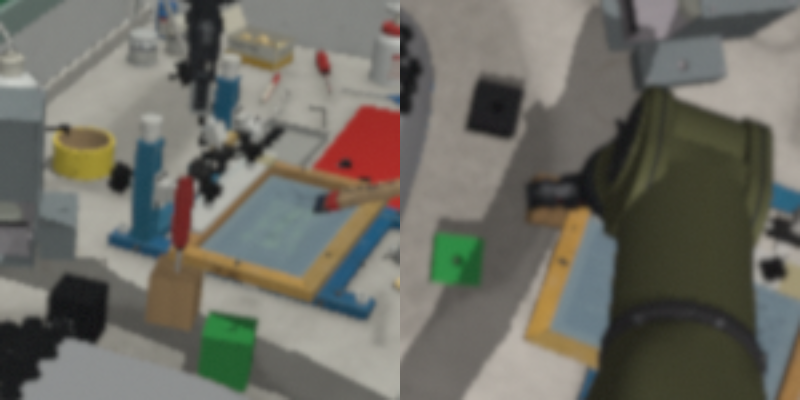

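The gripper hangs above the stand in both views: fingers at side crop (203,100), handle at (182,215). Descending to grip.

```bash
python3 -m handwheel '[0.1,0,0.8,0,0,0,0.8,0,0,0,0.8,0,0,0,0.8,0,0,0,0.8,0,0,0,0.8,0,0,0,0.8,0,0,0,0.8,0,0,0,0.8,0,0,0,0,0]' 1
python3 -m handwheel '[0,0,0,0,0,0,0,0,0,0,0,0,0,0,0,0,0,0,0,0,0,0,0,0,0,0,0,0,0,0,0,0]' -1
```

```text
time_s: 3.13
position: [413.8, -243.2, 302.9]
eef_rot: [-3.14, 0.003, 0.118]
force: [-0.4, 0.0, -0.5]
gripper_width: 1.002
finger_force: 0.0
time_s: 3.8
position: [414.8, -243.1, 305.5]
eef_rot: [3.14, -0.001, 0.119]
force: [0.2, -0.9, 6.1]
gripper_width: 0.275
finger_force: 58.3
```

```bash
python3 -m handwheel '[0,0,-0.3,0,0,0,-0.6,0,0,0,-0.8,0,0,0,-0.8,0,0,0,-0.8,0,0,0,-0.8,0,0,0,-0.8,0,0,0,-0.6,0,0,0,0,0,0,0,0,0]'
python3 -c "
from h import *
go(583,-398)"
```

```text
time_s: 4.63
position: [414.4, -242.7, 415.1]
eef_rot: [3.141, -0.001, 0.119]
force: [0.3, 0.6, -0.1]
gripper_width: 0.277
finger_force: 59.0
pos [ 414.4 -242.7  415.1] rpy [ 3.141e+00 -1.000e-03  1.190e-01] t 4.6 units x 7.45 y 8.72 z 0.00 turn None
```

```bash
python3 -m handwheel '[0.74,0.87,0,0,0.74,0.87,0,0,0.74,0.87,0,0,0.74,0.87,0,0,0.74,0.87,0,0,0.74,0.87,0,0,0.74,0.87,0,0,0.74,0.87,0,0,0.74,0.87,0,0,0.74,0.87,0,0,0,0,0,0,0,0,0,0]'
python3 -m handwheel '[0,0,0.8,0,0,0,0.8,0,0,0,0,0,0,0,0,0,0,0,0,0]'
python3 -c "
from h import *
go(583,-398)
r=read_camera('side');t=read_camera('top')
import pickle;pickle.dump((r,t),open('im1.pkl','wb'))
im=np.hstack([cv2.resize(r['image'][125:185,290:350],(400,400),interpolation=2),cv2.resize(t['image'][160:220,415:475],(400,400),interpolation=2)])
cv2.imwrite('pics/g2.png',im[:,:,::-1])"
```

```text
time_s: 5.63
position: [582.1, -398.1, 412.3]
eef_rot: [-3.14, 0.003, 0.119]
force: [-0.9, 0.8, -0.1]
gripper_width: 0.276
finger_force: 59.1
time_s: 6.05
position: [582.0, -397.6, 383.3]
eef_rot: [-3.142, -0.0, 0.12]
force: [0.1, 0.2, -0.8]
gripper_width: 0.277
finger_force: 59.0
pos [ 582.  -397.6  383.3] rpy [-3.142 -0.     0.12 ] t 6.0 units x 0.04 y 0.03 z 0.00 turn None
```

View pics/g2.png

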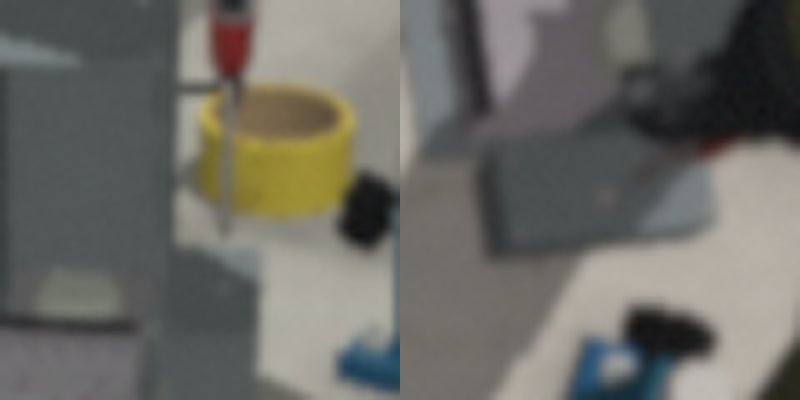

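Side crop: tip at (226,235). Top crop: hole at about (608,195), and the shaft runs from (700,148) towards it.

```bash
python3 - <<'E'
from h import *
import pickle
np.set_printoptions(precision=1,suppress=True)
r,t=pickle.load(open('im1.pkl','rb'))
k=400/60
tip=(290+226/k-.5+.1,125+236/k-.5);bot=(290+231/k-.5,125+77/k-.5)
print("S tip",plane(r,*tip,78),plane(r,*tip,83),"handle low end",plane(r,*bot,178))
print("expected T px",proj(t,(582,-398,78)),proj(t,(582,-398,178)),"S px",proj(r,(582,-398,78)),proj(r,(582,-398,178)))
print("holeT px",proj(t,(583,-398,50)))
g=cv2.cvtColor(t["image"],cv2.COLOR_RGB2GRAY);print(g[183:194,440:462])
E
```

```text
S tip [ 581.3 -404.1   78. ] [ 579.7 -394.4   83. ] handle low end [ 578.8 -383.9  178. ]
expected T px [449.4 187.5] [459.2 181.4] S px [323.  160.6] [323.9 134.3]
holeT px [446.9 188.7]
[[ 76  78  78  78  79  78  79  79  77  79  80  76  72  69  67  66  65  65
   67  70  74  89]
 [ 77  78  78  78  79  79  79  79  78  78  76  73  70  69  70  72  73  77
   86  96 105 120]
 [ 77  78  78  79  79  79  78  78  79  76  72  69  68  70  74  76  84  92
  105 115 124 139]
 [ 78  78  79  79  78  79  78  78  77  74  70  69  69  75  78  84  93 106
  117 123 129 143]
 [ 80  79  78  79  81  83  81  79  76  75  72  72  73  78  84  94 108 117
  123 125 129 142]
 [ 80  79  78  81  83  87  86  82  76  75  75  77  78  81  90 104 116 122
  124 125 128 139]
 [ 80  80  79  80  85  91  90  84  77  77  78  79  80  86  99 113 121 124
  125 124 128 138]
 [ 78  80  79  80  84  88  87  81  78  78  80  80  85  95 108 118 124 123
  124 126 129 137]
 [ 79  80  79  79  82  81  82  78  77  78  82  86  94 107 116 122 124 124
  123 126 130 136]
 [ 78  80  79  79  80  80  79  78  79  80  84  94 106 117 120 124 123 123
  122 121 124 131]
 [ 79  80  79  80  78  78  79  78  78  81  90 101 112 116 117 118 117 115
  114 114 121 132]]
```

```bash
python3 -m handwheel '[0,0,0.5,0,0,0,0.5,0,0,0,0.2,0,0,0,0.2,0,0,0,0.2,0,0,0,0.2,0,0,0,0,0,0,0,0,0]'
```

```text
time_s: 6.82
position: [582.2, -397.9, 346.5]
eef_rot: [-3.141, 0.0, 0.119]
force: [-0.9, -0.4, -0.8]
gripper_width: 0.276
finger_force: 59.0
```

```bash
python3 -m handwheel '[0,0,0.2,0,0,0,0.2,0,0,0,0,0,0,0,0,0]'; python3 -m handwheel '[0,0,0.2,0,0,0,0.2,0,0,0,0,0,0,0,0,0]'
```

```text
time_s: 7.15
position: [582.1, -398.0, 338.4]
eef_rot: [3.142, 0.0, 0.119]
force: [0.9, 0.4, -1.0]
gripper_width: 0.275
finger_force: 58.9
time_s: 7.48
position: [582.2, -398.0, 330.5]
eef_rot: [3.141, -0.0, 0.119]
force: [0.7, -0.7, -0.1]
gripper_width: 0.278
finger_force: 59.2
```

```bash
python3 -m handwheel '[0,0,0.2,0,0,0,0.2,0,0,0,0,0,0,0,0,0]'; python3 -m handwheel '[0,0,0.2,0,0,0,0,0,0,0,0,0]';python3 -c "
from h import *
go(583,-398)
r=read_camera('side');t=read_camera('top')
im=np.hstack([cv2.resize(r['image'][120:200,280:360],(400,400),interpolation=2),cv2.resize(t['image'][120:220,380:480],(400,400),interpolation=2)])
cv2.imwrite('pics/g3.png',im[:,:,::-1])"
```

```text
time_s: 7.82
position: [582.3, -398.0, 322.7]
eef_rot: [3.141, -0.001, 0.119]
force: [0.2, -0.1, 2.9]
gripper_width: 0.279
finger_force: 59.6
time_s: 8.07
position: [582.8, -398.0, 321.8]
eef_rot: [3.14, -0.003, 0.119]
force: [-2.4, 3.2, 16.3]
gripper_width: 0.277
finger_force: 60.6
pos [ 582.8 -398.   321.8] rpy [ 3.14e+00 -3.00e-03  1.19e-01] t 8.1 units x 0.01 y -0.00 z 0.00 turn None
```

View pics/g3.png

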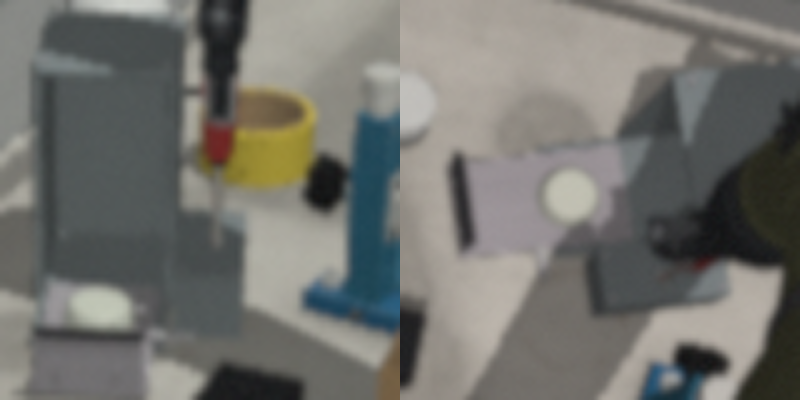

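Tray out: boss at top crop (570,195), front plate at (462,203). Pulling the driver out and returning it to the stand.

```bash
python3 -m handwheel '[0,0,-0.5,0,0,0,-0.8,0,0,0,-0.8,0,0,0,-0.8,0,0,0,-0.8,0,0,0,-0.5,0,0,0,0,0]'
python3 -m handwheel '[-0.745,-0.87,0,0,-0.745,-0.87,0,0,-0.745,-0.87,0,0,-0.745,-0.87,0,0,-0.745,-0.87,0,0,-0.745,-0.87,0,0,-0.745,-0.87,0,0,-0.745,-0.87,0,0,-0.745,-0.87,0,0,-0.745,-0.87,0,0,0,0,0,0,0,0,0,0]'
python3 -c "
from h import *
go(414.4,-242.7,300,.119)
r=read_camera('side');t=read_camera('top')
import pickle;pickle.dump((r,t),open('im2.pkl','wb'))
np.set_printoptions(precision=1,suppress=True)
for p in [(414.4,-242.7,z) for z in (66,96,140,196)]: print(proj(r,p),proj(t,p))
im=np.hstack([cv2.resize(r['image'][140:220,325:405],(400,400),interpolation=2),cv2.resize(t['image'][200:280,360:440],(400,400),interpolation=2)])
cv2.imwrite('pics/g4.png',im[:,:,::-1])"
```

```text
time_s: 8.75
position: [582.6, -398.4, 404.8]
eef_rot: [3.139, -0.003, 0.119]
force: [0.0, -0.1, -0.2]
gripper_width: 0.28
finger_force: 59.2
time_s: 9.75
position: [412.6, -242.3, 402.1]
eef_rot: [-3.141, 0.002, 0.12]
force: [-0.3, -0.3, -0.1]
gripper_width: 0.277
finger_force: 59.2
pos [ 412.6 -242.3  402.1] rpy [-3.141e+00  2.000e-03  1.200e-01] t 9.8 units x 0.09 y 0.03 z 5.11 turn 0.02
[366.1 190.9] [398.7 240.6]
[366.9 182.8] [400.3 240.1]
[368.1 170.5] [402.8 239.3]
[369.6 154.2] [406.3 238.2]
```

View pics/g4.png

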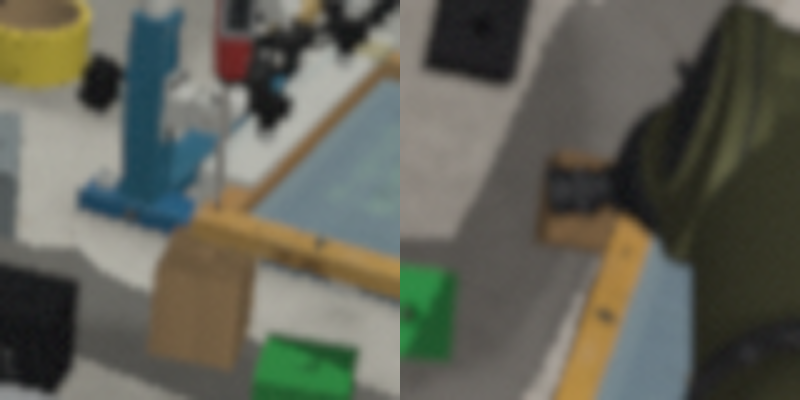

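Tip at side crop (215,208), directly above the stand. Lowering.

```bash
python3 -m handwheel '[0.06,0,0.6,0,0,0,0.5,0,0,0,0.3,0,0,0,0.3,0,0,0,0.3,0,0,0,0,0,0,0,0,0]'
```

```text
time_s: 10.43
position: [414.8, -242.9, 362.5]
eef_rot: [-3.142, 0.0, 0.119]
force: [-0.5, -0.3, -1.3]
gripper_width: 0.276
finger_force: 59.0
```

```bash
python3 -m handwheel '[0,0,0.5,0,0,0,0.5,0,0,0,0.5,0,0,0,0.5,0,0,0,0.5,0,0,0,0.2,0,0,0,0,0,0,0,0,0]'
```

```text
time_s: 11.1
position: [414.9, -243.0, 309.0]
eef_rot: [3.141, -0.001, 0.119]
force: [0.2, -0.9, -0.6]
gripper_width: 0.278
finger_force: 59.0
```

```bash
python3 -m handwheel '[0,0,0.15,0,0,0,0,0,0,0,0,0,0,0,0,0,0,0,0,0,0,0,0,0]' 1
python3 -m handwheel '[0,0,-0.7,0,0,0,-1,0,0,0,-1,0,0,0,-1,0,0,0,-1,0,0,0,-1,0,0,0,-1,0,0,0,-1,0,0,0,-1,0,0,0,-0.5,0,0,0,0,0]'
python3 -c "
from h import *
go(350,100,520)
r=read_camera('side');t=read_camera('top')
import pickle;pickle.dump((r,t),open('im3.pkl','wb'))
im=np.hstack([cv2.resize(r['image'][120:220,290:390],(400,400),interpolation=2),cv2.resize(t['image'][120:260,370:510],(400,400),interpolation=2)])
cv2.imwrite('pics/g5.png',im[:,:,::-1])"
```

```text
time_s: 11.6
position: [414.7, -242.7, 305.8]
eef_rot: [3.141, -0.0, 0.12]
force: [0.0, -0.2, -0.2]
gripper_width: 1.0
finger_force: 0.0
time_s: 12.52
position: [415.1, -242.9, 491.9]
eef_rot: [3.139, -0.004, 0.119]
force: [0.6, 0.2, -0.1]
gripper_width: 1.004
finger_force: 0.0
pos [ 415.1 -242.9  491.9] rpy [ 3.139 -0.004  0.119] t 12.5 units x -1.19 y -17.41 z -1.40 turn None
```

View pics/g5.png

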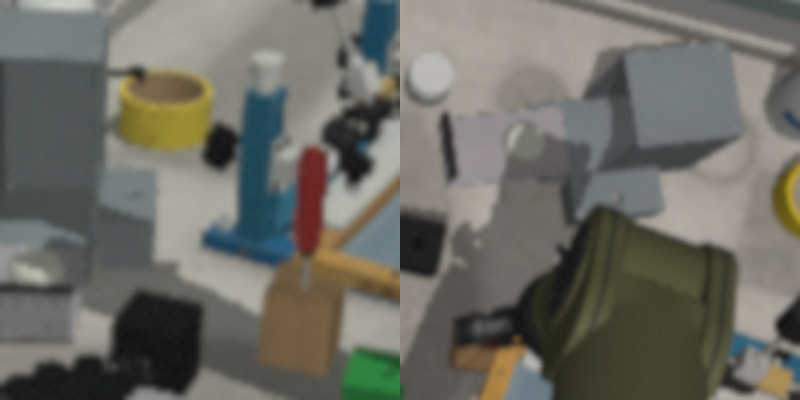

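Driver stands in the wooden block (side crop (310,200)) and the tray is fully out (plate at top crop (448,147)). Next, measuring the cups.

```bash
cat >> h.py <<'E'
def cups(r,box,z=0,thr=120):
    "white blobs in the top view -> enclosing circle on plane z"
    x0,y0,x1,y1=box;i=cv2.resize(r["image"][y0:y1,x0:x1],None,fx=4,fy=4,interpolation=2)
    h=cv2.cvtColor(i,cv2.COLOR_RGB2HSV).astype(int)
    m=((h[...,2]>thr)&(h[...,1]<70)).astype(np.uint8);out=[]
    m=cv2.morphologyEx(m,cv2.MORPH_OPEN,np.ones((9,9)))
    for c in cv2.findContours(m,0,2)[0]:
        if cv2.contourArea(c)>2000:
            (u,v),R=cv2.minEnclosingCircle(c);u,v,R=(u+.5)/4-.5+x0,(v+.5)/4-.5+y0,R/4
            p=plane(r,u,v,z);print("px",round(u,1),round(v,1),"R",round(R,1),"mmR",round(R*(r["view"][:3,:3]@p+r["view"][:3,3])[2]/-r["fx"],1),"->",np.round(p,1));out.append(p)
    return out
E
python3 - <<'E'
from h import *
import pickle
r,t=pickle.load(open('im3.pkl','rb'))
box=(175,165,258,250)
P=cups(t,box)
im=[]
k=5
a=cv2.resize(t["image"][165:245,180:260],(400,400),interpolation=2);b=cv2.resize(r["image"][280:380,250:350],(400,400),interpolation=2)
for p in P:
    q=np.array([p[0],p[1],60]);u=(proj(t,q)-[180,165]+.5)*5;v=(proj(r,q)-[250,280]+.5)*4
    cv2.drawMarker(a,tuple(int(x) for x in u),(255,0,0),0,14);cv2.drawMarker(b,tuple(int(x) for x in v),(255,0,0),0,14)
cv2.imwrite("pics/c2.png",np.hstack([a,b])[:,:,::-1])
E
```

```text
px 194.5 230.9 R 8.8 mmR 28.9 -> [435.2 414.    0. ]
px 252.1 227.0 R 23.0 mmR 75.3 -> [452.1 224.9   0. ]
px 208.1 195.4 R 9.1 mmR 30.1 -> [554.  376.1   0. ]
px 242.4 189.9 R 9.0 mmR 29.7 -> [574.7 262.9   0. ]
```

View pics/c2.png

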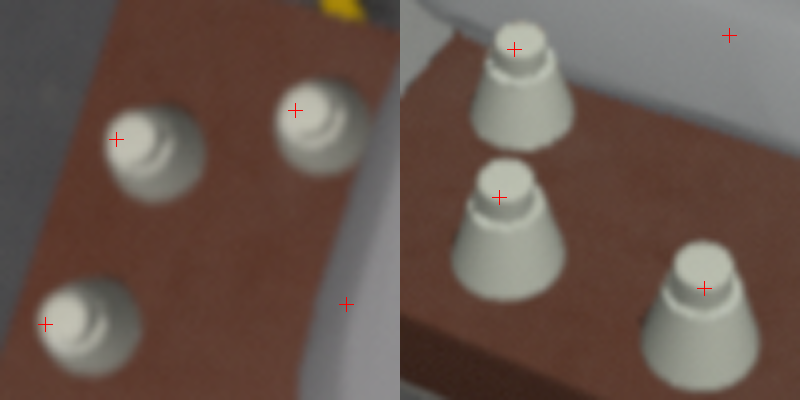

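```bash
python3 -m handwheel '[-0.2,-1,-0.1,0,-0.2,-1,-0.1,0,-0.2,-1,-0.1,0,-0.1,-1,0,0,-0.1,-1,0,0,-0.1,-1,0,0,-0.1,-1,0,0,-0.1,-1,0,0,-0.1,-1,0,0,-0.1,-1,0,0,-0.1,-1,0,0,-0.1,-1,0,0]'
python3 -m handwheel '[-0.1,-1,0,0,-0.1,-1,0,0,-0.1,-1,0,0,-0.1,-1,0,0,-0.1,-1,0,0,-0.1,-1,0,0,-0.1,-1,0,0,-0.1,-1,0,0,-0.1,-1,0,0]'
```

```text
time_s: 13.62
position: [355.5, -7.2, 494.6]
eef_rot: [-3.141, 0.003, 0.119]
force: [1.4, 0.9, -0.1]
gripper_width: 0.999
finger_force: 0.0
time_s: 14.37
position: [316.3, 169.1, 494.6]
eef_rot: [3.141, 0.002, 0.119]
force: [0.9, -0.4, -0.9]
gripper_width: 1.004
finger_force: 0.0
```

Foot top discs, top crop: (130,138), (302,108), (66,318). Side crop: (505,180), (519,42), (702,264). Raw circles are biased, so I'll use these discs at z=60.

```bash
python3 - <<'E'
from h import *
import pickle
r,t=pickle.load(open('im3.pkl','rb'));np.set_printoptions(precision=1,suppress=True)
for a,b in [((130,138),(505,180)),((302,108),(519,42)),((66,318),(702,264))]:
    A=(a[0]/5+180-.5,a[1]/5+165-.5);B=((b[0]-400)/4+250-.5,b[1]/4+280-.5)
    print(plane(t,*A,60),plane(r,*B,60),tri(r,B,t,A))
go(440,397,470)
t2=read_camera("top");read=t2["image"]
crop(t2,370,130,470,205,4,"tmp.png");pickle.dump(t2,open("im4.pkl","wb"))
g=cv2.cvtColor(t2["image"],cv2.COLOR_RGB2HSV)
print("boss");cups(t2,(396,145,440,195),12.5,150)
E
```

```text
[555.1 367.8  60. ] [554.  363.4  60. ] (array([553.8, 366.6,  63.6]), np.float64(1.4220129865025608))
[576.6 259.   60. ] [573.6 256.1  60. ] (array([574.6, 258.3,  62.3]), np.float64(3.19512502994037))
[439.7 401.3  60. ] [439.3 398.9  60. ] (array([439.3, 400.6,  62.1]), np.float64(0.4933328390931997))
pos [316.3 169.1 494.6] rpy [3.1 0.  0.1] t 14.4 units x 7.50 y -10.58 z 1.23 turn None
boss
px 410.6 189.6 R 15.7 mmR 51.3 -> [ 584.4 -290.7   12.5]
```

```bash
python3 - <<'E'
from h import *
import pickle
t=pickle.load(open('im4.pkl','rb'));i=t["image"][155:186,398:430].astype(int)
print("R-B\n",(i[...,0]-i[...,2])[::2]);
m=((i[...,1]-i[...,2])>6)&(i[...,1]>130)
m=cv2.morphologyEx(m.astype(np.uint8),cv2.MORPH_OPEN,np.ones((3,3)))
c=max(cv2.findContours(m,0,2)[0],key=cv2.contourArea);(u,v),R=cv2.minEnclosingCircle(c);M=cv2.moments(m,True)
print(u+398,v+155,R,M['m10']/M['m00']+398,M['m01']/M['m00']+155,M['m00'])
print(plane(t,M['m10']/M['m00']+398,M['m01']/M['m00']+155,18))
E
python3 -m handwheel '[0.6,-0.9,0,0,0.6,-0.9,0,0,0.6,-0.9,0,0,0.6,-0.9,0,0,0.6,-0.9,0,0,0.6,-0.9,0,0,0.6,-0.9,0,0,0.6,-0.9,0,0,0.6,-0.9,0,0,0.6,-0.9,0,0,0.6,-0.9,0,0,0.6,-0.9,0,0]'
python3 -c "
from h import *
go(439.5,400,215,0.12)"
```

```text
R-B
 [[14 14 14 14 13 14 13 13 12 12 12 12 12 12 12 11 11 10  9  9  9  7  8  7
   6  4  4  3  2  2 -1  0]
 [15 14 13 14 13 13 13 12 12 11 11 11 11 10 11  8  5  1  0  0 -2 -1  0  1
   0  0  0 -1 -4 -5 -6 -7]
 [11  9  9  9  9  8  8  8  6  5  4  5  5  4  4  4  2  2  1  2  2  2  3  3
   3  3  3  0 -2 -6 -7 -7]
 [ 3  3  4  3  4  4  4  3  2  3  3  4  3  4  4  3  3  2  3  3  3  3  4  3
   3  2  3  3  1 -4 -8 -7]
 [ 2  3  3  4  3  3  2  2  3  3  4  5  6  8  9  9  9 10  9  6  4  3  3  2
   3  3  3  3  1 -2 -5 -7]
 [ 3  4  3  3  3  2  2  3  3  5  8 11 12 13 14 13 14 13 13 13 11  8  4  4
   3  3  3  4  1 -2 -5 -7]
 [ 4  2  3  3  3  2  3  3  5  9 10 13 13 13 14 13 12 13 14 14 13 13  8  4
   4  4  3  3  2  0 -3 -7]
 [ 3  3  3  3  4  2  4  4  6  9 13 12 13 13 14 13 13 13 13 13 13 12 10  6
   3  4  3  4  3  1 -3 -6]
 [ 3  3  3  3  3  3  3  5  6  9 11 13 13 13 13 14 13 13 14 13 14 13  9  5
   3  3  2  3  2  2 -2 -6]
 [ 3  3  4  3  3  3  3  4  5  8 11 11 13 14 12 13 14 14 12 13 13  9  7  5
   2  2  2  2  3  3 -1 -5]
 [ 3  2  4  3  2  3  3  2  3  5  5  8 10 11 11 11 11 12 11 10  9  6  4  3
   3  3  3 
[... 206 characters left out ...]
2  2  1 -2]
 [ 2  3  3  3  3  3  3  2  3  4  3  4  4  4  3  5  5  5  5  4  2 -1  0 -1
  -1 -1 -1 -3 -2 -2 -2 -4]
 [ 4  6  5  5  6  6  6  5  3  6  7 10 11 12 12 12 13 13 12 10  6  2  0  0
   2  2  2  2  0 -2 -3 -4]
 [14 13 13 13 14 14 12  6  5  6 10 13 14 15 15 15 15 14 14 15 14 13 13 13
  13 13 13 11  6  0 -3 -4]]
413.3333330154419 169.6666669845581 6.871943473815918 412.05945945945945 169.38918918918918 185.0
[ 650.67650372 -294.73344055   18.        ]
time_s: 15.42
position: [434.6, 400.7, 493.9]
eef_rot: [3.139, 0.002, 0.12]
force: [0.5, 1.1, -0.7]
gripper_width: 1.0
finger_force: 0.0
pos [434.6 400.7 493.9] rpy [3.139e+00 2.000e-03 1.200e-01] t 15.4 units x 0.24 y 0.06 z 13.94 turn -0.01
```

```bash
python3 -m handwheel '[0.24,0.06,1,0,0,0,1,0,0,0,1,0,0,0,1,0,0,0,1,0,0,0,1,0,0,0,1,0,0,0,1,0,0,0,1,0,0,0,1,0,0,0,1,0,0,0,1,0]'
python3 -m handwheel '[0,0,0.9,0,0,0,0.7,0,0,0,0.3,0,0,0,0,0,0,0,0,0]'
python3 -c "
from h import *
go(439.5,400,215)"
```

```text
time_s: 16.42
position: [438.7, 398.8, 253.3]
eef_rot: [3.14, 0.002, 0.12]
force: [-0.4, -0.6, -0.0]
gripper_width: 0.998
finger_force: 0.0
time_s: 16.83
position: [439.0, 399.3, 217.2]
eef_rot: [3.141, 0.001, 0.12]
force: [0.6, -1.1, -0.1]
gripper_width: 0.999
finger_force: 0.0
pos [439.  399.3 217.2] rpy [3.141e+00 1.000e-03 1.200e-01] t 16.8 units x 0.03 y -0.03 z 0.11 turn None
```

```bash
python3 -m handwheel '[0,0,0,0,0,0,0,0,0,0,0,0,0,0,0,0,0,0,0,0,0,0,0,0,0,0,0,0,0,0,0,0]' -1
python3 -m handwheel '[0,0,-0.5,0,0,0,-0.5,0,0,0,-0.5,0,0,0,0,0,0,0,0,0]'
```

```text
time_s: 17.5
position: [439.3, 399.7, 218.4]
eef_rot: [-3.141, -0.001, 0.119]
force: [-0.4, -1.0, 6.0]
gripper_width: 0.332
finger_force: 58.9
time_s: 17.92
position: [439.4, 399.7, 248.7]
eef_rot: [-3.14, -0.001, 0.119]
force: [-0.4, 0.2, -0.7]
gripper_width: 0.332
finger_force: 59.4
```

```bash
python3 -m handwheel '[0,0,-1,0,0,0,-1,0,0,0,-1,0,0,0,-1,0,0,0,-1,0,0,0,-1,0,0,0,-1,0,0,0,-1,0,0,0,-1,0,0,0,-1,0,0,0,-1,0,0,0.2,-1,0]'
python3 -m handwheel '[0.17,1,0,0,0.17,1,0,0,0.17,1,0,0,0.17,1,0,0,0.17,1,0,0,0.17,1,0,0,0.17,1,0,0,0.17,1,0,0,0.17,1,0,0,0.17,1,0,0,0.17,1,0,0,0.17,1,0,0]'
python3 -m handwheel '[0.17,1,0,0,0.17,1,0,0,0.17,1,0,0,0.17,1,0,0,0.17,1,0,0,0.17,1,0,0,0.17,1,0,0,0.17,1,0,0,0.17,1,0,0,0.17,1,0,0,0.17,1,0,0,0.17,1,0,0]'
python3 -m handwheel '[0.17,1,0,0,0.17,1,0,0,0.17,1,0,0,0.17,1,0,0,0.17,1,0,0,0.17,1,0,0,0.17,1,0,0,0.17,1,0,0,0,0,0,0]'
python3 -c "
from h import *
go(650.5,-298,310,0.12)"
```

```text
time_s: 18.92
position: [439.1, 395.9, 488.2]
eef_rot: [-3.142, 0.001, 0.121]
force: [0.3, -0.1, -0.8]
gripper_width: 0.336
finger_force: 59.4
time_s: 19.92
position: [508.7, 161.0, 487.2]
eef_rot: [3.141, 0.001, 0.119]
force: [-0.1, 0.7, -0.5]
gripper_width: 0.335
finger_force: 59.4
time_s: 20.92
position: [577.7, -72.4, 487.1]
eef_rot: [-3.142, 0.001, 0.119]
force: [0.6, -0.2, -0.3]
gripper_width: 0.335
finger_force: 59.4
time_s: 21.67
position: [623.6, -232.3, 486.4]
eef_rot: [3.138, 0.002, 0.113]
force: [0.1, -1.8, -1.2]
gripper_width: 0.336
finger_force: 59.5
pos [ 623.6 -232.3  486.4] rpy [3.138e+00 2.000e-03 1.130e-01] t 21.7 units x 0.97 y 3.42 z 8.82 turn -0.1
```

```bash
python3 -m handwheel '[0.25,0.85,0.3,0,0.25,0.85,0.5,0,0.25,0.85,1,0,0.22,0.85,1,0,0,0,1,0,0,0,1,0,0,0,1,0,0,0,1,0,0,0,1,0,0,0,1,0,0,0,1,0,0,0,0.8,0]'
python3 -m handwheel '[0,0,0,0,0,0,0,0]'
python3 - <<'E'
from h import *
go(650.5,-298,230,0.12)
r=read_camera('side');t=read_camera('top')
k=5
a=cv2.resize(r['image'][130:210,260:340],(400,400),interpolation=2);b=cv2.resize(t['image'][130:210,370:450],(400,400),interpolation=2)
for p,c in (((650.5,-298,12.5),(255,0,0)),((650.5,-298,25.5),(0,0,255))):
    for i,R,o in ((a,r,(260,130)),(b,t,(370,130))):
        pts=[((proj(R,(p[0]+25*np.cos(f),p[1]+25*np.sin(f),p[2]))-o+.5)*5).astype(int) for f in np.linspace(0,6.28,40)]
        cv2.polylines(i,[np.array(pts)],True,c,1)
cv2.imwrite('pics/g6.png',np.hstack([a,b])[:,:,::-1])
E
```

```text
time_s: 22.67
position: [650.6, -291.4, 273.4]
eef_rot: [-3.14, 0.003, 0.12]
force: [0.2, 0.2, -0.9]
gripper_width: 0.337
finger_force: 59.5
time_s: 22.83
position: [650.8, -291.6, 274.6]
eef_rot: [-3.14, 0.002, 0.12]
force: [1.0, -0.3, 0.0]
gripper_width: 0.333
finger_force: 59.4
pos [ 650.8 -291.6  274.6] rpy [-3.14e+00  2.00e-03  1.20e-01] t 22.8 units x -0.05 y 0.31 z 2.23 turn -0.0
```

View pics/g6.png

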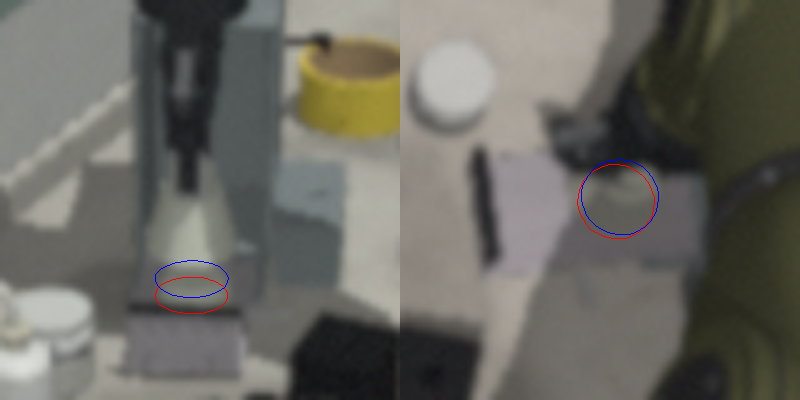

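Side crop: the cup (centre column 192) hangs right above the boss (190,290). Lowering.

```bash
python3 -m handwheel '[-0.03,0.32,0,0,0,0,0.5,0,0,0,0.5,0,0,0,0.4,0,0,0,0.3,0,0,0,0.2,0,0,0,0.2,0,0,0,0,0,0,0,0,0]'; python3 -c "
from h import *
go(650.5,-298,230,0.12)"
```

```text
time_s: 23.68
position: [651.5, -298.5, 233.5]
eef_rot: [-3.142, 0.0, 0.119]
force: [-0.5, 0.1, -0.7]
gripper_width: 0.337
finger_force: 59.4
pos [ 651.5 -298.5  233.5] rpy [-3.142  0.     0.119] t 23.7 units x -0.04 y -0.03 z 0.18 turn -0.01
```

```bash
python3 -m handwheel '[0,0,0.1,0,0,0,0.1,0,0,0,0,0,0,0,0,0]';python3 -m handwheel '[0,0,0.1,0,0,0,0,0,0,0,0,0]'
```

```text
time_s: 24.02
position: [651.9, -298.6, 231.4]
eef_rot: [3.141, -0.002, 0.119]
force: [-2.1, 0.5, 6.9]
gripper_width: 0.333
finger_force: 60.2
time_s: 24.27
position: [652.0, -299.1, 231.3]
eef_rot: [3.139, -0.002, 0.119]
force: [-3.7, 0.7, 15.9]
gripper_width: 0.333
finger_force: 61.0
```

Home, with contact at the expected height. Releasing and heading for the next cup.

```bash
python3 -m handwheel '[0,0,-0.15,0,0,0,0,0,0,0,0,0,0,0,0,0,0,0,0,0,0,0,0,0]' 1
python3 -m handwheel '[0,0,-0.6,0,0,0,-1,0,0,0,-1,0,0,0,-1,0,0,0,-1,0,0,0,-1,0,0,0,-1,0,0,0,-1,0,0,0,-1,0,0,0,-1,0,0,0,-1,0,0,0,-1,0]'
python3 -m handwheel '[0,-0.5,-1,0,-0.06,-1,0,0,-0.06,-1,0,0,-0.06,-1,0,0,-0.06,-1,0,0,-0.06,-1,0,0,-0.06,-1,0,0,-0.06,-1,0,0,-0.06,-1,0,0,-0.06,-1,0,0,-0.06,-1,0,0,-0.06,-1,0,0]'
python3 -m handwheel '[-0.06,-1,0,0,-0.06,-1,0,0,-0.06,-1,0,0,-0.06,-1,0,0,-0.06,-1,0,0,-0.06,-1,0,0,-0.06,-1,0,0,-0.06,-1,0,0,-0.06,-1,0,0,-0.06,-1,0,0,-0.06,-1,0,0,-0.06,-1,0,0]'
python3 - <<'E'
from h import *
import pickle
go(554.5,366,215,0.12)
r=read_camera('side');t=read_camera('top');pickle.dump((r,t),open('im5.pkl','wb'))
r0,t0=pickle.load(open('im3.pkl','rb'))
for n,a,b,box in (("T",t,t0,(175,165,258,250)),("S",r,r0,(250,270,360,385))):
    x0,y0,x1,y1=box
    for im in (a,b):
        i=im["image"][y0:y1,x0:x1].astype(int);m=((i[...,1]>140)&(i[...,1]-i[...,2]>4)).astype(np.uint8)
        k,_,st,ce=cv2.connectedComponentsWithStats(m);print(n,[(np.round(ce[j]+[x0,y0],1).tolist(),int(st[j,4])) for j in range(1,k) if st[j,4]>40])
print("stack T")
i=t["image"][140:200,390:445].astype(int);m=((i[...,0]-i[...,2]>7)&(i[...,1]>120)).astype(np.uint8)
E
```

```text
time_s: 24.77
position: [651.3, -298.5, 230.3]
eef_rot: [-3.141, 0.0, 0.119]
force: [-0.7, 0.6, 0.2]
gripper_width: 0.995
finger_force: 0.0
time_s: 25.77
position: [651.1, -298.5, 464.7]
eef_rot: [3.141, -0.001, 0.119]
force: [0.4, 0.0, 0.8]
gripper_width: 1.0
finger_force: 0.0
time_s: 26.77
position: [610.5, -70.7, 483.7]
eef_rot: [3.141, -0.001, 0.12]
force: [0.4, 0.3, -0.8]
gripper_width: 1.001
finger_force: 0.0
time_s: 27.77
position: [567.6, 165.8, 483.6]
eef_rot: [-3.142, -0.001, 0.12]
force: [0.9, 0.6, -0.2]
gripper_width: 1.002
finger_force: 0.0
pos [567.6 165.8 483.6] rpy [-3.142e+00 -1.000e-03  1.200e-01] t 27.8 units x 0.55 y -10.02 z 13.43 turn -0.01
T [([206.7, 194.0], 104)]
T [([241.5, 188.7], 120), ([206.9, 194.1], 110), ([193.4, 230.0], 111)]
S [([281.1, 301.9], 488), ([277.8, 338.2], 556)]
S [([281.2, 301.9], 474), ([277.8, 338.2], 534), ([326.9, 360.0], 560)]
stack T
```

```bash
python3 -m handwheel '[0.055,-1,0,0,0.055,-1,0,0,0.055,-1,0,0,0.055,-1,0,0,0.055,-1,0,0,0.055,-1,0,0,0.055,-1,0,0,0.055,-1,0,0,0.055,-1,0,0,0.055,-1,0,0,0,0,0.5,0,0,0,0.9,0]'
python3 -m handwheel '[0,0,1,0,0,0,1,0,0,0,1,0,0,0,1,0,0,0,1,0,0,0,1,0,0,0,1,0,0,0,1,0,0,0,1,0,0,0,1,0,0,0,0.5,0,0,0,0,0]'
python3 -c "
from h import *
go(554.5,366,216.5,0.12)"
```

```text
time_s: 28.87
position: [555.2, 365.8, 456.6]
eef_rot: [-3.139, -0.004, 0.121]
force: [0.9, -1.1, 0.5]
gripper_width: 1.006
finger_force: 0.0
time_s: 29.87
position: [554.8, 362.9, 242.3]
eef_rot: [3.138, 0.004, 0.119]
force: [1.0, -0.2, 0.2]
gripper_width: 1.0
finger_force: 0.0
pos [554.8 362.9 242.3] rpy [3.138 0.004 0.119] t 29.9 units x 0.01 y -0.16 z 1.29 turn -0.02
```

```bash
python3 -m handwheel '[0,-0.12,0.5,0,0,0,0.5,0,0,0,0.25,0,0,0,0,0,0,0,0,0]'
python3 -m handwheel '[0,0,0,0,0,0,0,0,0,0,0,0,0,0,0,0,0,0,0,0,0,0,0,0,0,0,0,0,0,0,0,0]' -1
python3 -m handwheel '[0,0,-0.5,0,0,0,-0.5,0,0,0,-1,0,0,0,-1,0,0,0,-1,0,0,0,-1,0,0,0,-1,0,0,0,-1,0,0,0,-1,0,0,0,-1,0,0,0,-1,0,0,0,-1,0]'
python3 -m handwheel '[0,0,-1,0,0,0,-1,0,0,0.5,-0.5,0,0,0,0,0]'
python3 -c "
from h import *
go(650.5,-298.5,310,0.12)"
```

```text
time_s: 30.28
position: [554.9, 367.1, 219.7]
eef_rot: [3.141, 0.0, 0.119]
force: [0.2, -1.1, 0.9]
gripper_width: 0.997
finger_force: 0.0
time_s: 30.95
position: [555.1, 367.1, 220.2]
eef_rot: [-3.141, -0.001, 0.119]
force: [-0.8, -1.2, 5.8]
gripper_width: 0.333
finger_force: 59.2
time_s: 31.95
position: [554.5, 366.9, 441.4]
eef_rot: [-3.141, -0.0, 0.12]
force: [0.6, 0.0, -0.9]
gripper_width: 0.336
finger_force: 59.2
time_s: 32.28
position: [557.0, 355.3, 492.8]
eef_rot: [-3.141, -0.005, 0.117]
force: [-0.4, -0.6, -0.3]
gripper_width: 0.328
finger_force: 59.3
pos [557.  355.3 492.8] rpy [-3.141 -0.005  0.117] t 32.3 units x 0.82 y 33.01 z 9.14 turn -0.04
```

```bash
python3 -m handwheel '[0.03,1,0,0,0.03,1,0,0,0.03,1,0,0,0.03,1,0,0,0.03,1,0,0,0.03,1,0,0,0.03,1,0,0,0.03,1,0,0,0.03,1,0,0,0.03,1,0,0,0.03,1,0,0,0.03,1,0,0]'
python3 -m handwheel '[0.03,1,0,0,0.03,1,0,0,0.03,1,0,0,0.03,1,0,0,0.03,1,0,0,0.03,1,0,0,0.03,1,0,0,0.03,1,0,0,0.03,1,0,0,0.03,1,0,0,0.03,1,0,0,0.03,1,0,0]'
python3 -m handwheel '[0,1,0,0,0,1,0,0,0,1,0,0,0,1,0,0,0,1,0,0,0,1,0,0,0,1,0,0,0,1,0,0,0,0.7,0,0,0,0.3,0.5,0,0,0,0.8,0,0,0,0.8,0]'
python3 -c "
from h import *
go(650.5,-298.5,300,0.12)"
```

```text
time_s: 33.28
position: [591.4, 117.9, 488.3]
eef_rot: [3.141, 0.003, 0.119]
force: [1.0, 0.2, -1.7]
gripper_width: 0.332
finger_force: 59.3
time_s: 34.28
position: [626.9, -119.3, 488.3]
eef_rot: [-3.141, 0.003, 0.119]
force: [0.6, 0.1, -0.7]
gripper_width: 0.33
finger_force: 59.3
time_s: 35.28
position: [648.3, -296.8, 445.6]
eef_rot: [-3.141, 0.001, 0.119]
force: [-0.7, 0.4, -0.6]
gripper_width: 0.334
finger_force: 59.3
pos [ 648.3 -296.8  445.6] rpy [-3.141e+00  1.000e-03  1.190e-01] t 35.3 units x 0.10 y 0.10 z 7.28 turn -0.02
```

```bash
python3 -m handwheel '[0.1,0.1,1,0,0,0,1,0,0,0,1,0,0,0,1,0,0,0,1,0,0,0,1,0,0,0,0.5,0,0,0,0,0,0,0,0,0]'
python3 -c "
from h import *
go(650.5,-298.5,253.5,0.12)"
```

```text
time_s: 36.03
position: [650.9, -297.8, 317.0]
eef_rot: [-3.141, 0.001, 0.12]
force: [0.3, -0.2, -0.6]
gripper_width: 0.335
finger_force: 59.3
pos [ 650.9 -297.8  317. ] rpy [-3.141e+00  1.000e-03  1.200e-01] t 36.0 units x -0.02 y 0.03 z 3.17 turn -0.0
```

```bash
python3 -m handwheel '[0,0,0.6,0,0,0,0.6,0,0,0,0.5,0,0,0,0.5,0,0,0,0.4,0,0,0,0.2,0,0,0,0.1,0,0,0,0,0,0,0,0,0]';python3 -m handwheel '[0,0,0.15,0,0,0,0.1,0,0,0,0,0,0,0,0,0]'
```

```text
time_s: 36.78
position: [651.4, -298.2, 260.0]
eef_rot: [3.141, -0.001, 0.119]
force: [0.2, -0.1, -1.5]
gripper_width: 0.334
finger_force: 59.3
time_s: 37.12
position: [651.1, -298.2, 254.7]
eef_rot: [3.142, 0.0, 0.119]
force: [0.9, -0.2, -0.9]
gripper_width: 0.331
finger_force: 59.3
```

```bash
python3 -m handwheel '[0,0,0.1,0,0,0,0,0,0,0,0,0]';python3 -m handwheel '[0,0,0.1,0,0,0,0,0,0,0,0,0]'
```

```text
time_s: 37.37
position: [651.4, -298.2, 254.2]
eef_rot: [3.141, -0.001, 0.119]
force: [-1.5, 0.8, 6.7]
gripper_width: 0.333
finger_force: 60.2
time_s: 37.62
position: [651.6, -298.7, 254.1]
eef_rot: [3.14, -0.002, 0.119]
force: [-4.0, 1.5, 15.5]
gripper_width: 0.334
finger_force: 60.9
```

```bash
python3 -m handwheel '[0,0,-0.15,0,0,0,0,0,0,0,0,0,0,0,0,0,0,0,0,0,0,0,0,0]' 1
python3 -m handwheel '[0,0,-0.6,0,0,0,-1,0,0,0,-1,0,0,0,-1,0,0,0,-1,0,0,0,-1,0,0,0,-1,0,0,0,-1,0,0,0,-1,0,0,0,-1,0,0,0,-1,0,0,0,-1,0]'
python3 -m handwheel '[0,-0.5,-0.5,0,-0.02,-1,0,0,-0.02,-1,0,0,-0.02,-1,0,0,-0.02,-1,0,0,-0.02,-1,0,0,-0.02,-1,0,0,-0.02,-1,0,0,-0.02,-1,0,0,-0.02,-1,0,0,-0.02,-1,0,0,-0.02,-1,0,0]'
python3 - <<'E'
from h import *
import pickle
go(575,258,215,0.12);print("q",np.round(sense()["q"],2))
r=read_camera('side');t=read_camera('top');pickle.dump((r,t),open('im6.pkl','wb'))
r0,t0=pickle.load(open('im3.pkl','rb'))
for n,a,b,box in (("T",t,t0,(175,165,258,250)),("S",r,r0,(250,270,360,385))):
    x0,y0,x1,y1=box
    for im in (a,b):
        i=im["image"][y0:y1,x0:x1].astype(int);m=((i[...,1]>140)&(i[...,1]-i[...,2]>4)).astype(np.uint8)
        k,_,st,ce=cv2.connectedComponentsWithStats(m);print(n,[(np.round(ce[j]+[x0,y0],1).tolist(),int(st[j,4])) for j in range(1,k) if st[j,4]>40])
crop=lambda im,x0,y0,x1,y1:cv2.resize(im["image"][y0:y1,x0:x1],(400,400),interpolation=2)
cv2.imwrite("pics/g7.png",np.hstack([crop(r,235,130,385,330),crop(t,190,130,440,330)])[:,:,::-1])
E
```

```text
time_s: 38.12
position: [651.1, -298.1, 253.3]
eef_rot: [-3.141, 0.0, 0.119]
force: [-0.7, 0.3, -0.7]
gripper_width: 0.999
finger_force: 0.0
time_s: 39.12
position: [650.9, -298.0, 487.8]
eef_rot: [3.141, -0.001, 0.12]
force: [-0.2, -0.6, 0.1]
gripper_width: 0.998
finger_force: 0.0
time_s: 40.12
position: [618.6, -68.5, 495.8]
eef_rot: [-3.141, 0.0, 0.12]
force: [0.1, 0.2, -0.6]
gripper_width: 0.999
finger_force: 0.0
pos [618.6 -68.5 495.8] rpy [-3.141  0.     0.12 ] t 40.1 units x -0.21 y -16.47 z 14.04 turn 0.0
q [ 0.21  0.6  -0.31  1.45  0.19  1.12 -1.59]
T [([241.5, 188.6], 129)]
T [([241.5, 188.7], 120), ([206.9, 194.1], 110), ([193.4, 230.0], 111)]
S [([281.2, 301.9], 484)]
S [([281.2, 301.9], 474), ([277.8, 338.2], 534), ([326.9, 360.0], 560)]
```

View pics/g7.png

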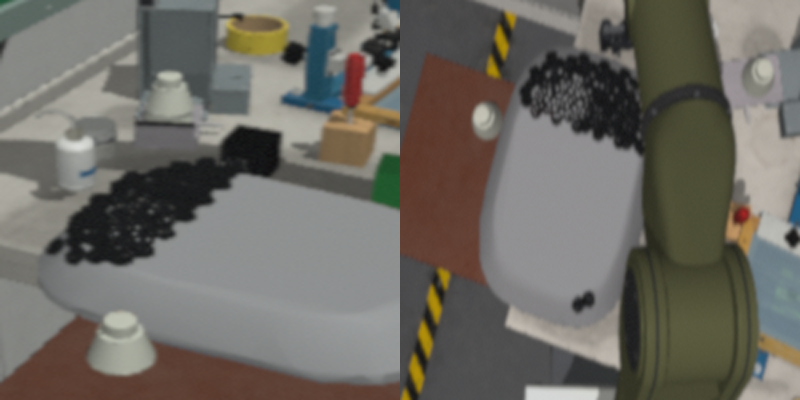

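Cup B (side crop (120,345), top crop (485,120)) is unmoved, and two cups are nested on the tray (side crop (170,95)). The sack edge is about 55 mm from B's axis, so I'll approach with the fingers half open.

```bash
python3 -m handwheel '[-0.015,-1,0,0,-0.015,-1,0,0,-0.015,-1,0,0,-0.015,-1,0,0,-0.015,-1,0,0,-0.015,-1,0,0,-0.015,-1,0,0,-0.015,-1,0,0,-0.015,-1,0,0,-0.015,-1,0,0,-0.015,-1,0,0,-0.015,-1,0,0]' 0.1
python3 -m handwheel '[-0.01,-1,0,0,0,-1,0,0,0,-1,0,0,0,-1,0,0,0,-0.47,0,0,0,0,0.5,0,0,0,1,0,0,0,1,0,0,0,1,0,0,0,1,0,0,0,0,0,0,0,0,0]'
python3 -c "
from h import *
go(575,258,218,0.12)"
```

```text
time_s: 41.22
position: [586.8, 168.0, 495.7]
eef_rot: [3.141, 0.0, 0.119]
force: [0.2, 0.0, 0.5]
gripper_width: 0.55
finger_force: 0.0
time_s: 42.22
position: [576.5, 254.5, 404.5]
eef_rot: [3.139, 0.003, 0.118]
force: [0.1, -1.1, 0.3]
gripper_width: 0.548
finger_force: 0.0
pos [576.5 254.5 404.5] rpy [3.139e+00 3.000e-03 1.180e-01] t 42.2 units x -0.05 y -0.19 z 9.33 turn -0.03
```

```bash
python3 -m handwheel '[-0.05,-0.19,1,0,0,0,1,0,0,0,1,0,0,0,1,0,0,0,1,0,0,0,1,0,0,0,0.8,0,0,0,0,0,0,0,0,0]'
python3 -c "
from h import *
go(575,258,218,0.12)"
```

```text
time_s: 42.97
position: [575.6, 259.5, 270.4]
eef_rot: [3.141, -0.001, 0.119]
force: [0.4, -0.6, 0.5]
gripper_width: 0.548
finger_force: 0.0
pos [575.6 259.5 270.4] rpy [ 3.141e+00 -1.000e-03  1.190e-01] t 43.0 units x -0.04 y 0.07 z 2.62 turn -0.02
```

```bash
python3 -m handwheel '[0,0.05,0.5,0,0,0,0.4,0,0,0,0.4,0,0,0,0.4,0,0,0,0,0,0,0,0,0]'
python3 -m handwheel '[0,0,0.4,0,0,0,0.4,0,0,0,0.05,0,0,0,0,0,0,0,0,0]'
```

```text
time_s: 43.47
position: [574.9, 258.8, 235.0]
eef_rot: [3.141, 0.001, 0.12]
force: [-0.2, 0.6, 0.4]
gripper_width: 0.552
finger_force: 0.0
time_s: 43.88
position: [575.1, 258.9, 218.5]
eef_rot: [3.141, 0.0, 0.119]
force: [0.5, -0.2, 0.7]
gripper_width: 0.55
finger_force: 0.0
```

```bash
python3 -m handwheel '[0,0,0,0,0,0,0,0,0,0,0,0,0,0,0,0,0,0,0,0,0,0,0,0]' -1
python3 -m handwheel '[0,0,-0.5,0,0,0,-0.5,0,0,0,-1,0,0,0,-1,0,0,0,-1,0,0,0,-1,0,0,0,-1,0,0,0,-1,0,0,0,-1,0,0,0,-1,0,0,0,-1,0,0,0,-1,0]'
python3 -m handwheel '[0,0,-1,0,0,0,-1,0,0,0,-0.5,0,0,0,0,0,0,0,0,0]'
python3 -c "
from h import *
go(650.7,-298.2,310,0.12)"
```

```text
time_s: 44.38
position: [575.3, 258.9, 219.2]
eef_rot: [-3.142, -0.001, 0.119]
force: [-0.4, -1.1, 5.4]
gripper_width: 0.334
finger_force: 59.2
time_s: 45.38
position: [574.6, 258.9, 440.5]
eef_rot: [-3.141, -0.0, 0.12]
force: [-0.3, -0.6, -0.9]
gripper_width: 0.333
finger_force: 59.2
time_s: 45.8
position: [574.8, 258.9, 488.7]
eef_rot: [3.142, -0.0, 0.12]
force: [0.0, 0.0, -1.4]
gripper_width: 0.331
finger_force: 59.2
pos [574.8 258.9 488.7] rpy [ 3.142 -0.     0.12 ] t 45.8 units x 0.45 y 28.11 z 8.94 turn -0.01
```

```bash
python3 -m handwheel '[0.016,1,0,0,0.016,1,0,0,0.016,1,0,0,0.016,1,0,0,0.016,1,0,0,0.016,1,0,0,0.016,1,0,0,0.016,1,0,0,0.016,1,0,0,0.016,1,0,0,0.016,1,0,0,0.016,1,0,0]'
python3 -m handwheel '[0.016,1,0,0,0.016,1,0,0,0.016,1,0,0,0.016,1,0,0,0.016,1,0,0,0.016,1,0,0,0.016,1,0,0,0.016,1,0,0,0.016,1,0,0,0.016,1,0,0,0.016,1,0,0,0.016,1,0,0]'
python3 -m handwheel '[0.016,1,0,0,0.016,1,0,0,0.016,1,0,0,0.016,1,0,0,0,0.1,0.5,0,0,0,1,0,0,0,1,0,0,0,1,0,0,0,1,0,0,0,0,0,0,0,0,0]'
python3 -c "
from h import *
go(650.7,-298.2,273.5,0.12)"
```

```text
time_s: 46.8
position: [607.0, 20.0, 486.8]
eef_rot: [3.142, 0.004, 0.12]
force: [-0.1, 1.1, -0.4]
gripper_width: 0.331
finger_force: 59.3
time_s: 47.8
position: [639.5, -217.7, 486.5]
eef_rot: [-3.14, 0.004, 0.12]
force: [0.1, -0.1, -0.5]
gripper_width: 0.333
finger_force: 59.3
time_s: 48.72
position: [650.3, -297.3, 396.2]
eef_rot: [-3.139, 0.005, 0.12]
force: [0.6, -1.4, 0.5]
gripper_width: 0.334
finger_force: 59.3
pos [ 650.3 -297.3  396.2] rpy [-3.139  0.005  0.12 ] t 48.7 units x 0.02 y 0.05 z 6.14 turn 0.0
```

```bash
python3 -m handwheel '[0.02,0.05,1,0,0,0,1,0,0,0,1,0,0,0,0.8,0,0,0,0.6,0,0,0,0.5,0,0,0,0.4,0,0,0,0.3,0,0,0,0,0,0,0,0,0]';python3 -m handwheel '[0,0,0.2,0,0,0,0.1,0,0,0,0,0,0,0,0,0]'
```

```text
time_s: 49.55
position: [651.6, -299.0, 287.1]
eef_rot: [3.141, -0.001, 0.119]
force: [0.0, -1.0, 0.2]
gripper_width: 0.333
finger_force: 59.3
time_s: 49.88
position: [651.4, -299.0, 280.8]
eef_rot: [3.141, -0.0, 0.119]
force: [0.5, -0.1, 0.5]
gripper_width: 0.334
finger_force: 59.3
```

```bash
python3 -m handwheel '[0,0,0.1,0,0,0,0,0,0,0,0,0]';python3 -m handwheel '[0,0,0.1,0,0,0,0,0,0,0,0,0]'
```

```text
time_s: 50.13
position: [651.4, -299.0, 278.6]
eef_rot: [3.142, 0.0, 0.119]
force: [0.0, -0.3, -0.9]
gripper_width: 0.336
finger_force: 59.3
time_s: 50.38
position: [651.3, -299.0, 276.5]
eef_rot: [-3.142, 0.0, 0.119]
force: [0.3, -0.2, 0.7]
gripper_width: 0.339
finger_force: 59.3
```

```bash
python3 -m handwheel '[0,0,0.1,0,0,0,0.1,0,0,0,0,0,0,0,0,0]';python3 -m handwheel '[0,0,0.1,0,0,0,0,0,0,0,0,0]'
```

```text
time_s: 50.72
position: [651.8, -299.0, 274.2]
eef_rot: [3.141, -0.001, 0.119]
force: [-1.3, 0.2, 7.5]
gripper_width: 0.331
finger_force: 60.2
time_s: 50.97
position: [652.0, -299.3, 274.0]
eef_rot: [3.14, -0.002, 0.119]
force: [-3.8, 0.2, 14.9]
gripper_width: 0.333
finger_force: 60.9
```

```bash
python3 -m handwheel '[0,0,-0.15,0,0,0,0,0,0,0,0,0,0,0,0,0,0,0,0,0,0,0,0,0]' 1
python3 -m handwheel '[0,0,-0.6,0,0,0,-1,0,0,0,-1,0,0,0,-1,0,0,0,-0.5,0,0,-1,0,0,0,-1,0,0,0,-1,0,0,0,-1,0,0,0,-1,0,0,0,-1,0,0,0,-0.6,0,0]'
python3 -m handwheel '[0,0,0,0,0,0,0,0,0,0,0,0,0,0,0,0,0,0,0,0,0,0,0,0]' -1
python3 - <<'E'
from h import *
import pickle
go(635,-168,208,0.12)
r=read_camera('side');t=read_camera('top');pickle.dump((r,t),open('im7.pkl','wb'))
f=np.array([-0.12,0.993])
p=np.array([651,-298.5])
np.set_printoptions(precision=1,suppress=True)
print("jar",plane(t,380.75,147,55))
# stack: project expected foot top and check colour blob in side view
i=r["image"].astype(int);x0,y0,x1,y1=275,130,325,190
m=((i[y0:y1,x0:x1,1]>130)&(i[y0:y1,x0:x1,0]-i[y0:y1,x0:x1,2]>6)).astype(np.uint8)
k,_,st,ce=cv2.connectedComponentsWithStats(m);print([(st[j].tolist()) for j in range(1,k) if st[j,4]>30],"expected top",proj(r,(651,-298.5,114.5))-[x0,y0],"rim",proj(r,(651,-266.5,12.5))-[x0,y0])
E
```

```text
time_s: 51.47
position: [651.3, -298.9, 273.2]
eef_rot: [-3.141, 0.001, 0.12]
force: [0.4, 0.4, 0.0]
gripper_width: 0.997
finger_force: 0.0
time_s: 52.47
position: [635.6, -165.0, 356.0]
eef_rot: [-3.14, -0.0, 0.122]
force: [0.3, 0.6, 0.6]
gripper_width: 0.998
finger_force: 0.0
time_s: 52.97
position: [635.6, -169.1, 355.6]
eef_rot: [3.141, 0.0, 0.118]
force: [-1.2, 0.7, 0.6]
gripper_width: 0.148
finger_force: 0.0
pos [ 635.6 -169.1  355.6] rpy [3.141 0.    0.118] t 53.0 units x -0.02 y -0.06 z 7.38 turn -0.03
jar [ 713.9 -187.9   55. ]
[[42, 0, 8, 7, 54], [42, 9, 8, 10, 48], [0, 17, 11, 11, 45], [42, 24, 8, 7, 42], [3, 26, 8, 7, 39], [18, 30, 13, 30, 218], [0, 46, 12, 14, 127]] expected top [22.8 31.9] rim [20.7 63.1]
```

Stack present at the expected height. Lowering in front of the plate.

```bash
python3 -m handwheel '[0,0,1,0,0,0,1,0,0,0,1,0,0,0,1,0,0,0,1,0,0,0,1,0,0,0,0.9,0,0,0,0.4,0,0,0,0,0,0,0,0,0]'
python3 -m handwheel '[0,0.4,0,0,0,0.4,0,0,0,0.3,0,0,0,0.3,0,0,0,0.3,0,0,0,0.3,0,0,0,0.3,0,0,0,0.3,0,0]'
```

```text
time_s: 53.9
position: [635.9, -168.0, 209.9]
eef_rot: [3.142, -0.0, 0.119]
force: [0.7, 0.1, -0.3]
gripper_width: 0.0
finger_force: 0.0
time_s: 54.57
position: [642.3, -219.4, 210.0]
eef_rot: [-3.141, -0.001, 0.12]
force: [-0.0, 3.6, 1.8]
gripper_width: -0.001
finger_force: 1.8
```

```bash
python3 -m handwheel '[0,0.35,0,0,0,0.35,0,0,0,0.35,0,0,0,0.35,0,0,0,0.35,0,0,0,0.35,0,0,0,0.35,0,0,0,0.35,0,0,0,0.35,0,0,0,0.35,0,0,0,0.3,0,0,0,0,0,0]';python3 -m handwheel '[0,0.15,0,0,0,0.15,0,0,0,0.1,0,0,0,0,0,0,0,0,0,0]'
```

```text
time_s: 55.57
position: [651.4, -295.7, 209.6]
eef_rot: [-3.141, -0.001, 0.119]
force: [1.6, 4.0, 0.9]
gripper_width: 0.005
finger_force: 1.9
time_s: 55.98
position: [652.3, -301.0, 209.6]
eef_rot: [-3.137, -0.0, 0.121]
force: [1.8, 8.9, 3.8]
gripper_width: 0.003
finger_force: 4.0
```

```bash
python3 -m handwheel '[0,0.1,0,0,0,0.1,0,0,0,0,0,0,0,0,0,0]';python3 -m handwheel '[0,0.1,0,0,0,0.1,0,0,0,0,0,0,0,0,0,0]'; python3 - <<'E'
from h import *
import pickle
r,t=read_camera('side'),read_camera('top');pickle.dump((r,t),open('im8.pkl','wb'));go(652,-315)
E
```

```text
time_s: 56.32
position: [652.7, -304.4, 209.6]
eef_rot: [-3.136, 0.0, 0.121]
force: [0.6, 9.0, 5.2]
gripper_width: 0.003
finger_force: 4.5
time_s: 56.65
position: [653.3, -309.8, 209.6]
eef_rot: [-3.139, -0.001, 0.12]
force: [1.6, 6.7, 1.6]
gripper_width: -0.004
finger_force: 3.0
pos [ 653.3 -309.8  209.6] rpy [-3.139e+00 -1.000e-03  1.200e-01] t 56.8 units x -0.10 y 0.25 z 0.00 turn None
```

```bash
python3 -m handwheel '[0,0.1,0,0,0,0,0,0,0,0,0,0]';python3 -m handwheel '[0,0.1,0,0,0,0,0,0,0,0,0,0]'
```

```text
time_s: 57.0
position: [653.6, -312.0, 209.6]
eef_rot: [-3.14, -0.001, 0.12]
force: [3.0, 6.3, 1.9]
gripper_width: -0.002
finger_force: 2.8
time_s: 57.25
position: [653.8, -314.0, 209.6]
eef_rot: [-3.14, -0.001, 0.12]
force: [1.7, 5.3, 2.1]
gripper_width: -0.001
finger_force: 2.7
```

```bash
python3 -m handwheel '[0,0.1,0,0,0,0,0,0,0,0,0,0]';python3 -m handwheel '[0,0.1,0,0,0,0,0,0,0,0,0,0]'
```

```text
time_s: 57.5
position: [653.5, -317.2, 209.4]
eef_rot: [-3.142, 0.0, 0.119]
force: [1.9, 4.0, 1.2]
gripper_width: -0.002
finger_force: 1.8
time_s: 57.75
position: [653.7, -318.9, 209.4]
eef_rot: [-3.141, 0.0, 0.119]
force: [2.2, 3.7, 0.0]
gripper_width: 0.001
finger_force: 1.8
```

```bash
python3 -m handwheel '[0,0.1,0,0,0,0,0,0,0,0,0,0]';python3 -m handwheel '[0,0.1,0,0,0,0,0,0,0,0,0,0]';python3 -m handwheel '[0,0.05,0,0,0,0,0,0,0,0,0,0]'
```

```text
time_s: 58.0
position: [654.0, -320.8, 209.5]
eef_rot: [-3.141, 0.0, 0.119]
force: [2.7, 5.3, -0.4]
gripper_width: 0.001
finger_force: 1.9
time_s: 58.25
position: [654.2, -322.4, 209.5]
eef_rot: [-3.141, 0.0, 0.12]
force: [2.0, 4.5, 0.0]
gripper_width: -0.001
finger_force: 2.3
time_s: 58.5
position: [654.3, -322.7, 209.5]
eef_rot: [-3.139, 0.001, 0.12]
force: [1.4, 6.4, 0.5]
gripper_width: 0.0
finger_force: 3.0
```

```bash
python3 -m handwheel '[0,0.1,0,0,0,0,0,0,0,0,0,0]';python3 -m handwheel '[0,0.05,0,0,0,0,0,0,0,0,0,0]'
```

```text
time_s: 58.75
position: [654.5, -323.2, 209.4]
eef_rot: [-3.137, 0.002, 0.121]
force: [-0.2, 8.7, 2.7]
gripper_width: -0.0
finger_force: 4.5
time_s: 59.0
position: [654.6, -323.4, 209.4]
eef_rot: [-3.135, 0.002, 0.121]
force: [-1.0, 11.1, 4.2]
gripper_width: -0.001
finger_force: 5.3
```

```bash
python3 -m handwheel '[0,0.1,0,0,0,0,0,0,0,0,0,0]';python3 -m handwheel '[0,0.1,0,0,0,0,0,0,0,0,0,0]';python3 -m handwheel '[0,0.1,0,0,0,0,0,0,0,0,0,0]'
```

```text
time_s: 59.25
position: [654.8, -324.0, 209.5]
eef_rot: [-3.133, 0.003, 0.122]
force: [-1.3, 12.7, 5.4]
gripper_width: -0.002
finger_force: 6.8
time_s: 59.5
position: [655.1, -324.5, 209.4]
eef_rot: [-3.13, 0.004, 0.123]
force: [-3.5, 15.4, 7.0]
gripper_width: -0.005
finger_force: 8.3
time_s: 59.75
position: [655.3, -325.0, 209.4]
eef_rot: [-3.127, 0.004, 0.123]
force: [-4.7, 18.7, 9.1]
gripper_width: 0.001
finger_force: 9.8
```

```bash
python3 -m handwheel '[0,-0.3,0,0,0,-0.3,0,0,0,-0.3,0,0,0,0,0,0,0,0,0,0]'; python3 -m handwheel '[0,-0.5,0,0,0,-1,0,0,0,-1,0,0,0,-1,0,0,0,-1,0,0,0,-0.5,-0.5,0,0,0,-1,0,0,0,-1,0,0,0,-1,0,0,0,-1,0,0,0,-1,0,0,0,-1,0]'
python3 - <<'E'
from h import *
r=read_camera('side');t=read_camera('top')
a=cv2.resize(r['image'][95:225,235:405],(450,344),interpolation=2);b=cv2.resize(t['image'][120:260,335:475],(344,344),interpolation=2)
cv2.imwrite('pics/g8.png',np.hstack([a,b])[:,:,::-1])
E
```

```text
time_s: 60.17
position: [652.5, -316.7, 209.7]
eef_rot: [3.139, 0.002, 0.118]
force: [-0.2, 0.8, -0.3]
gripper_width: 0.003
finger_force: 1.1
time_s: 61.17
position: [641.1, -216.8, 341.6]
eef_rot: [3.14, -0.0, 0.118]
force: [-0.1, 0.4, -0.4]
gripper_width: 0.0
finger_force: 0.0
```

View pics/g8.png

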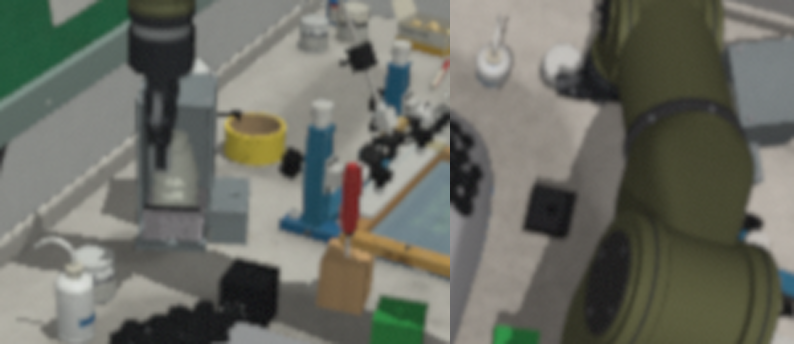

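Side crop: the plate is back against the housing at (175,222), the stack is inside at (170,190), and the driver is in its stand (350,215). I'll move off and compare numerically with the initial shut picture.

```bash
python3 -m handwheel '[0,0,-1,0,0,0,-1,0,0,0,-1,0,0,0,-1,0,0,-1,-0.5,0,-0.5,-1,0,0,-0.5,-1,0,0,-0.5,-1,0,0,-0.5,-1,0,0,-0.5,-1,0,0,-0.5,-1,0,0,-0.5,-1,0,0]'
python3 -m handwheel '[-0.5,-1,0,0,-0.5,-1,0,0,-0.5,-1,0,0,-0.5,-1,0,0,0,0,0,0,0,0,0,0,0,0,0,0]'
python3 - <<'E'
from h import *
import pickle
r,t=read_camera('side'),read_camera('top');S,T=pickle.load(open('im0.pkl','rb'))
g=lambda i:cv2.cvtColor(i["image"],cv2.COLOR_RGB2GRAY).astype(np.float32)
def sh(a,b,box):
    x0,y0,x1,y1=box;w=g(a)[y0:y1,x0:x1];big=g(b)[y0-8:y1+8,x0-8:x1+8]
    m=cv2.matchTemplate(big,w,cv2.TM_CCOEFF_NORMED);_,v,_,l=cv2.minMaxLoc(m);return (l[0]-8,l[1]-8),round(v,3)
print("plate S",sh(S,r,(286,172,316,192)),"plate T",sh(T,t,(412,150,432,186)))
print("driver S",sh(S,r,(360,155,376,196)),"bottle T",sh(T,t,(342,125,364,158)),"jar T",sh(T,t,(370,136,392,160)))
print("housing S",sh(S,r,(286,125,330,185)), "t",sense()["time_s"])
i=r["image"][120:180,285:320].astype(int);m=((i[...,1]>125)&(i[...,0]-i[...,2]>6)).astype(np.uint8)
k,_,st,ce=cv2.connectedComponentsWithStats(m);print([(st[j]+[285,120,0,0,0]).tolist() for j in range(1,k) if st[j,4]>20],proj(r,(666,-423,114.5)))
i=r["image"][270:385,240:360].astype(int);print("cups left px",((i[...,1]>140)&(i[...,1]-i[...,2]>4)).sum())
E
```

```text
time_s: 62.27
position: [551.9, -65.1, 429.5]
eef_rot: [3.141, 0.001, 0.118]
force: [0.2, 0.2, -0.3]
gripper_width: 0.0
finger_force: 0.0
time_s: 62.85
position: [503.9, 8.6, 429.7]
eef_rot: [3.14, -0.0, 0.118]
force: [0.0, -0.5, 0.1]
gripper_width: -0.005
finger_force: 0.0
plate S ((0, 0), 0.998) plate T ((0, 0), 1.0)
driver S ((-1, 0), 0.936) bottle T ((0, 0), 0.908) jar T ((0, 0), 0.999)
housing S ((-1, 0), 0.217) t 62.95
[[317, 129, 3, 8, 23], [317, 139, 3, 10, 28], [295, 153, 11, 19, 141], [316, 154, 4, 7, 21]] [301.18283899 145.84445059]
cups left px 0
```

```bash
python3 - <<'E'
from h import *
r=read_camera("side");i=r["image"].astype(int)
print(np.c_[np.arange(138,178),i[138:178,301],(i[138:178,288:316,0]-i[138:178,288:316,2]>4).sum(1)].tolist())
for z in (114.5,96.5,54.5):print(z,proj(r,(666,-423,z)))
E
```

```text
[[138, 81, 87, 87, 0], [139, 83, 89, 89, 0], [140, 82, 88, 87, 0], [141, 81, 88, 88, 0], [142, 82, 88, 88, 0], [143, 88, 93, 92, 0], [144, 103, 107, 102, 0], [145, 111, 114, 107, 1], [146, 114, 117, 109, 6], [147, 118, 121, 112, 6], [148, 123, 126, 117, 7], [149, 125, 128, 118, 7], [150, 125, 128, 119, 8], [151, 125, 128, 119, 10], [152, 122, 125, 116, 11], [153, 125, 128, 119, 11], [154, 130, 133, 123, 11], [155, 132, 135, 125, 13], [156, 132, 135, 125, 13], [157, 132, 134, 126, 13], [158, 132, 134, 124, 14], [159, 133, 136, 127, 14], [160, 133, 135, 125, 15], [161, 136, 139, 129, 15], [162, 151, 154, 143, 15], [163, 163, 167, 155, 15], [164, 165, 169, 156, 14], [165, 152, 155, 144, 15], [166, 142, 145, 135, 15], [167, 154, 157, 146, 16], [168, 164, 168, 155, 15], [169, 163, 166, 154, 15], [170, 145, 148, 137, 16], [171, 125, 128, 118, 16], [172, 96, 99, 93, 4], [173, 64, 65, 63, 0], [174, 63, 61, 63, 0], [175, 88, 85, 87, 0], [176, 103, 101, 102, 0], [177, 110, 107, 109, 0]]
114.5 [301.18283899 145.84445059]
96.5 [301.1519353  150.45389229]
54.5 [301.08121119 161.00275304]
```

The stack top sits at the expected row, 144–146, so all three cups are home.

```bash
python3 -c "
from rig import *
print(job_done())"
```

```text
the job is handed in; nothing more can be done
None
```

I handed the job in at about 63 s: three cups stacked fully home, the tray shut and staying shut by itself, the screwdriver back in its wooden stand, and the wash bottle and ink pot not moved.

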